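# Set out the fold-down tasting shelf

## Task

Get the tasting cabinet ready for customers: pull both slide-out supports all the way out, then lower the front flap gently, never letting it drop, until it lies on them. Then lay the standing square jam jar down fully home in the foam pocket on the opened flap, with its lid towards the hinge (the only way it fits). Leave the gift box, the round jar and the bottle where they stand.

Things in the scene. Friction and masses are not known exactly. Their poses are not given: they have to be found in the camera images.
- cabinet: Fixed light-wood slant-front cabinet, 290 mm wide (y), 160 mm deep, 220 mm high, open-fronted behind the flap. Origin on the table directly under the flap's hinge line, mid width; +x goes into the cabinet, away from the robot; +y to its left end as the robot sees it. Hinge line along y, 85 mm up. The carcass starts 5 mm behind the origin.
- flap (a joint): Drop-front flap hinged along its lower edge. 0 = shut, leaning back 0.2 rad; grows as its top swings towards the robot and down; 0.2 upright, 1.77 level on the supports; without them it sags to 2.1. Board 284 mm wide, 16 mm thick, 170 mm from hinge to top edge, 0.45 kg. Past upright it falls open fast unless held (hinge friction 0.12 N m); over 2 rad/s counts as dropped.
- flap_pull (a point): Centre of the brass pull on the middle of the flap's top edge: a disc 20 mm across, axis along the hinge direction, 22 mm wide between its flat end faces, 195 mm from the hinge line, 25 mm beyond the board's edge, 8 mm inside the outer face. Pinched on the two end faces it can pivot between the fingers as the flap swings. Axes as flap_pocket.
- support_left (a joint): Slide-out support on the left (robot's left, cabinet +y), dark-wood bar 20 mm wide, 24 mm high, top 85 mm above the table, 115 mm from the cabinet's middle. 0 = pushed in, 0.11 m = all the way out, sliding towards the robot along cabinet -x; 2 N of friction.
- support_right (a joint): The same support on the right (cabinet -y).
- knob_left (a point): Centre of the brass knob on the left support's front end: 22 mm across, 18 mm long along the slide, 73 mm above the table, 40 mm in front of the bar's end, on a 10 mm neck. Moves with the support. Axes as the cabinet's.
- knob_right (a point): The same on the right support.
- flap_pocket (a point): Where the centre of the jar's body sits when fully home in the foam pocket on the flap's inner face (hidden until the flap is open, then on top): 96.5 mm from the hinge line, mid width, 41 mm above the outer face (and so above the supports' tops). Axes: z from hinge to top edge, y as the cabinet's, x out of the inner face (up once level).
- foam_top (a point): Point on the plane of the foam's top face, over the middle of the pocket; 1 mm below flap_pocket. Stiff dark-grey foam, 106 mm wide, 110 mm long. Pocket with red floor, 20 mm deep, sloped mouth: 45 mm wide and 61 mm long for the jar's body, narrowing at the hinge end to 37 mm wide and 20 mm long for the lid. The seated jar stands 22 mm proud of the foam.
- jar: Square jam jar, dark red with cream labels on its four sides and a brass lid: body 42 x 42 mm and 58 mm high, then the round lid 34 mm across, 76 mm in all; about 0.2 kg. It starts standing on the table beside the cabinet, left or right. Origin at the centre of its underside, z up through the lid, x and y square to the sides.
- jar_mid (a point): Centre of the jar's square body, 29 mm above its underside.
- jar_lid (a point): Centre of the top of the lid, 76 mm above the underside.
- gift_box: Loose kraft gift box with red ribbon, 85 x 65 x 40 mm, 0.3 kg; leave alone. Origin under its centre. It stands on the side where the jar is not.
- round_jar: Loose round honey jar, 58 mm across, 75 mm high; leave alone. Origin under its centre.
- dressing: Loose bottle of dressing, 56 mm across, 160 mm high; leave alone. Origin under its centre.
Not all that is in view belongs to the job. What is shaped like the jar but green or turquoise is not meant.

How it is judged:
On the way, in this order (a step that is already met when the one before it is completed fails the run):
1. both supports are all the way out (at least 98 of 110 mm), the flap still up (value of joint each of support_left, support_right above 0.098 m and value of joint flap below 0.6 rad), for 0.2 s.
2. the flap lies level and still on both supports (value of joint each of support_left, support_right above 0.098 m and value of joint flap between 1.73 and 1.8 rad and velocity of joint flap between -0.1 and 0.1 rad/s), for 0.2 s.
3. the square jar is fully home in the foam pocket (x of jar_mid in the frame of flap_pocket between -0.004 and 0.004 m and y of jar_mid in the frame of flap_pocket between -0.004 and 0.004 m and z of jar_mid in the frame of flap_pocket between -0.004 and 0.004 m and angle between the z axis of jar and the z axis of flap_pocket, either way round below 0.07 rad and z of jar_lid in the frame of flap_pocket below -0.04 m and value of joint flap between 1.73 and 1.8 rad), for 0.2 s.
At the end, for the whole second after the job is handed in: Both supports at least 98 mm out (of 110), the flap level on them (joint 1.73 to 1.80), the jar at rest lying in the pocket with its lid towards the hinge: the centre of its body within 4 mm of the seated point along each axis, its axis within 0.07 rad of the pocket's (all of step 3 and value of joint each of support_left, support_right above 0.098 m and linear speed of jar below 0.02 m/s); the robot touches nothing.
It fails at once if the flap is swung out past 0.6 rad while a support is less than 90 mm out (value of joint flap above 0.6 rad and value of joint any of support_left, support_right below 0.09 m).
It fails at once if the flap is dropped (swings down faster than 2 rad/s) (velocity of joint flap above 2 rad/s).
It fails at once if a bystander is moved more than 30 mm or knocked over (distance of any of gift_box, round_jar, dressing from where it was at the start of the episode above 0.03 m or angle between any of gift_box, round_jar, dressing's own z axis and vertical above 0.4 rad).
It also fails if it takes over 72 s, if anything falls off the work surface, if the arm or the gripper's body presses on something with over 40 N, if the wrist force passes 120 N, or if a joint passes its speed limit or range.

## Robot

A 7-joint arm with a two-finger parallel gripper is mounted at the origin on the work surface. World frame = base frame: x ahead of the robot, y to its left, z up, the work surface at z = 0. Lengths are in m, angles in rad, forces in N, time in s.
With the tool pointing down it reaches from about 0.35 to 0.9 m from the base axis. Payload 8.1 kg.
Tool frame: the origin (TCP) lies on the centre line of the jaws, within the pads' length; the fingertips stand 11 mm ahead of it and the grasp point (between the pads) lies 8 mm behind it; z points along the fingers, y is the line along which they close (so a half turn about z gives the same grasp; the last joint's range is limited). The gripper opens to 85 mm and grips with 20 to 120 N. Pads are 22 mm wide; open, the fingers measure 114 mm over their backs; the gripper's body (76 mm by 85 mm) begins 54 mm behind the grasp point. The pads swing forward as they close: fully open they stand 13 mm farther back than shut.
Start: joints at [1.222, 0.434, 0.025, 1.573, -0.012, 1.134, -0.075], TCP at [0.152, -0.606, 0.242] pointing down, gripper open.
Joint ranges: [-2.62, 2.62], [-0.44, 2.09], [-1.27, 1.32], [0.08, 2.57], [-1.32, 4.46], [0.12, 2], [-2.74, 2.74]. Speed limits (rad/s): [2.22, 2.22, 3.01, 3.01, 3.14, 3.14, 3.14].

## Interface

Orientations are given as a unit quaternion [w, x, y, z].
In Python, from station import arm, get_image, camera_model gives the robot as it stands. The module is installed in compiled form; this text tells all that it offers.
- The arm moves only by the shell command python3 -m crank 'ROWS' [FORCE]. ROWS is JSON, a list of rows, each a list of 7 numbers: the turn, a rotation vector about the tool's x, y, z in rad, then the shift along the tool's x, y, z in m, then the closure, from 0 (fully open) to 1 (shut). In form: [[rx, ry, rz, x, y, z, hand], ...]. A call has 1 to 20 rows; each row shifts and turns the commanded pose from where the row before left it, along the tool's axes as they then stand; what a row does not reach is not made up. A row lasts 1/8 s, in which the tool goes at most 62.5 mm and 10.7 degrees, less where a joint would pass 70% of its speed; a pose out of reach is approached as far as the arm can. A call with a gripper value outside its range is refused whole. The fingers move at their own pace and stop on an object; FORCE is the grip in N (left out, the last holds). Time passes only in rows, so rows that do not move let the fingers close. It gives the time, the measured TCP pose, the force, the opening and the grip force at its end, in the units of the state.
- arm.observe(): the state, without advancing time (a new reading comes with each control period).
- get_image(name): name is "scene" or "side" or "wrist"; returns the picture (480x640x3 uint8, red, green, blue); there is no depth.
- camera_model(name): a dict with "fx", "fy", "cx", "cy" (pixels), "world_from_camera" (4x4, takes a point from camera to world coordinates); the wrist camera has in their place "hand_eye" (4x4, takes a point from camera to tool coordinates, whose origin is the TCP and whose axes are the flange's). Camera axes: x right, y down, z forward; pixel columns grow to the right and rows downward; lengths in m; the calibration is good to about 2 mm. A picture is of the moment at which its call begins: read the wrist's pose just before it. camera_model takes no time and is no camera call.
- arm.close_job(): hands the job in; it is judged then, once.
The state is a dict: "time_s": time; "joint_pos": joint angles; "dq": joint speeds; "effort": joint torques, N m; "tool_pos": TCP position; "eef_rot": TCP orientation; "wrist_force": force on the tool from outside, world axes, zero at the start; "torque": the same for the moment, N m; "gripper_width": finger opening in m; "grasp_force": force on a finger pad.
Only numpy, scipy, OpenCV 4.12 (cv2) and the standard library are available. Lean on these libraries where they do the work, as an engineer would, in place of code of your own. Each camera call takes 0.05 s, during which the arm holds its last target. There are 200 camera calls.

## Working session

There is one attempt and no reset: what is moved stays moved. The work goes in short steps, Python scripts to look and compute and a shell command to move; the robot and the scene stay as the last step left them, time stands still between calls to the robot, and variables do not carry over. Pictures are saved under pics/ and viewed, at most 10 in all, crops included, and the job is handed in when it is done.

```bash
mkdir -p pics; python3 - <<'E'
from station import arm,get_image,camera_model
import cv2,numpy as np
np.set_printoptions(precision=4,suppress=True)
s=arm.observe();print(s)
for n in("scene","side"):
    cv2.imwrite(f"pics/{n}0.png",get_image(n)[:,:,::-1]);m=camera_model(n);print(n,m)
print(camera_model("wrist"))
E
```

```text
{'time_s': 0.0, 'joint_pos': array([ 1.2224,  0.4352,  0.025 ,  1.5741, -0.0116,  1.134 , -0.0751]), 'dq': array([ 0.0004,  0.0004, -0.0005, -0.0013,  0.0005, -0.0015,  0.0007]), 'effort': array([  0.0003, -67.0464,   1.0254, -31.6207,   0.0157,   0.0123,
         0.    ]), 'tool_pos': array([ 0.1519, -0.6058,  0.2415]), 'eef_rot': array([-0.0008,  0.9925,  0.1226, -0.0002]), 'wrist_force': array([ 0.4621,  0.9712, -0.0119]), 'torque': array([-0.0029, -0.0347, -0.0462]), 'grasp_force': 0.0, 'gripper_width': 0.0854278772342745}
scene {'fx': 451.58798415391715, 'fy': 451.58798415391715, 'cx': 322.70058727443535, 'cy': 236.88681709527344, 'world_from_camera': array([[ 0.2562,  0.8349, -0.4872,  1.0501],
       [ 0.9666, -0.2197,  0.1319, -0.07  ],
       [ 0.0031, -0.5047, -0.8633,  0.9998],
       [ 0.    ,  0.    ,  0.    ,  1.    ]])}
side {'fx': 590.0065552961272, 'fy': 590.0065552961272, 'cx': 328.7667052608867, 'cy': 245.04954150988027, 'world_from_camera': array([[-0.8884, -0.2632,  0.3762,  0.0024],
       [-0.4588,  0.5403, -0.7054,  1.0778],
       [-0.0175, -0.7993, -0.6007,  1.0685],
       [ 0.    ,  0.    ,  0.    ,  1.    ]])}
{'fx': 350.7090777576148, 'fy': 350.7090777576148, 'cx': 313.99173963835847, 'cy': 236.76741653205033, 'hand_eye': array([[ 0.0002, -0.9601, -0.2795,  0.0727],
       [ 1.    , -0.0001,  0.001 , -0.0001],
       [-0.0009, -0.2795,  0.9601, -0.1316],
       [ 0.    ,  0.    ,  0.    ,  1.    ]])}
```

View pics/scene0.png

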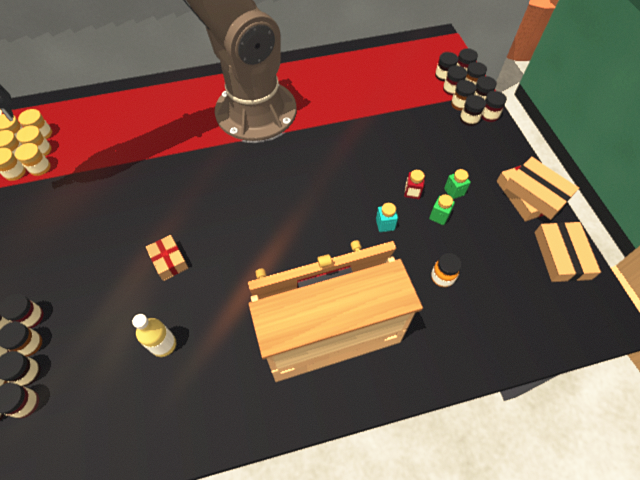

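View pics/side0.png

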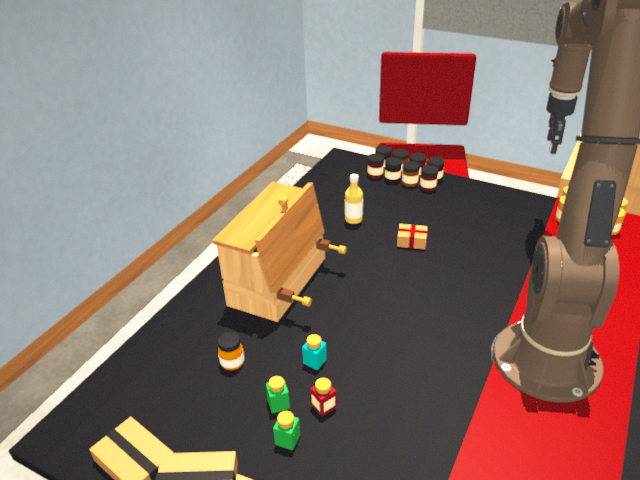

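Scene: the cabinet is at (335,310), knobs at about (260,273) and (356,246), pull at (325,262), red jar at (415,183), decoys in turquoise and green around it, gift box at (167,257). Side: knobs at (305,301) and (341,249), pull at (284,203), red jar at (323,397). I'll zoom in on the key features.

```bash
python3 - <<'E'
import cv2,numpy as np
a=cv2.imread("pics/scene0.png")[150:350,240:440];b=cv2.imread("pics/side0.png")[180:330,210:360];c=cv2.imread("pics/side0.png")[330:430,290:390];
A=cv2.resize(a,(400*1,400),interpolation=3);B=cv2.resize(b,(400,400),interpolation=3)
C=np.zeros((200,800,3),np.uint8);C[:,:200]=cv2.resize(c,(200,200),interpolation=3)
cv2.imwrite("pics/z.png",np.vstack([np.hstack([A,B]),C]))
E
```

```text
(no output)
```

View pics/z.png

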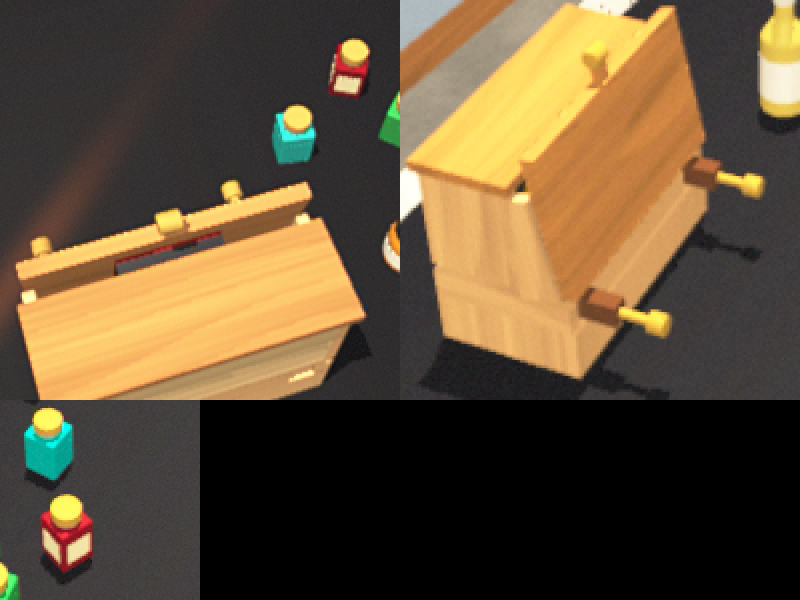

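```bash
cat > h.py <<'E'
from station import arm,get_image,camera_model
import numpy as np
from scipy.optimize import least_squares
from scipy.spatial.transform import Rotation as R
np.set_printoptions(precision=4,suppress=True)
M={n:camera_model(n) for n in("scene","side","wrist")}
def wrist_T(s):
    q=s["eef_rot"];T=np.eye(4);T[:3,:3]=R.from_quat([*q[1:],q[0]]).as_matrix();T[:3,3]=s["tool_pos"];return T
def W(n,s=None): return M[n]["world_from_camera"] if n!="wrist" else wrist_T(s)@M[n]["hand_eye"]
def ray(n,uv,s=None):
    m=M[n];T=W(n,s);d=T[:3,:3]@[(uv[0]-m["cx"])/m["fx"],(uv[1]-m["cy"])/m["fy"],1];return T[:3,3],d/np.linalg.norm(d)
def plane(n,uv,z,s=None):
    o,d=ray(n,uv,s);return o+d*(z-o[2])/d[2]
def proj(n,P,s=None):
    m=M[n];p=np.linalg.inv(W(n,s))@[*P,1];return np.array([m["fx"]*p[0]/p[2]+m["cx"],m["fy"]*p[1]/p[2]+m["cy"]])
def tri(*obs):
    A=np.zeros((3,3));b=np.zeros(3);g=[]
    for o in obs:
        c,d=ray(*o);Q=np.eye(3)-np.outer(d,d);A+=Q;b+=Q@c
    p=np.linalg.solve(A,b);return p
def cabw(c,P):  # cabinet frame -> world, c=(x,y,yaw)
    return np.array([c[0]+np.cos(c[2])*P[0]-np.sin(c[2])*P[1],c[1]+np.sin(c[2])*P[0]+np.cos(c[2])*P[1],P[2]])
E
python3 - <<'E'
from h import *
kl=[("scene",(356,246)),("side",(307.1,301.5))];kr=[("scene",(260.5,273.5)),("side",(342.7,249.4))];pu=[("scene",(325.5,261)),("side",(283.1,201))]
jl=[("scene",(416.5,173)),("side",(323,384))]
for k in(kl,kr,pu,jl):print(tri(*k))
# unknown: x,y,yaw, flap, ql,qr
def pts(v):
    f=v[3]-.2;h=np.array([0,0,.085]);u=np.array([-np.sin(f),0,np.cos(f)]);n=np.array([-np.cos(f),0,-np.sin(f)])
    return [(.0-.04-v[4],.115,.073),(-.04-v[5],-.115,.073),h+u*.195-n*.008]
def res(v):
    out=[]
    for P,o in zip(pts(v),(kl,kr,pu)):
        for n,uv in o: out+=list(proj(n,cabw(v,P))-uv)
    return out
p=tri(*kl);q=tri(*kr)
best=None
r=least_squares(lambda w:res([*w,0.,0.]),[.5,0,.2,0.]);print(r.x,r.fun)
print("jar bottom",[plane("side",u,0) for u in((323,415.5),(311.5,406.5),(336,406.5))])
print("gift",plane("scene",(167,257),.02),"round",plane("scene",(446,272),.035),"bottle",plane("scene",(160,345),.05),"turq",plane("scene",(388,210),.076),"greens",plane("scene",(442,203),.076),plane("scene",(458,177),.076))
E
```

```text
[0.5688 0.1404 0.0712]
[ 0.5828 -0.0902  0.072 ]
[0.6884 0.032  0.2725]
[0.4074 0.3552 0.0767]
[ 0.6165  0.0279  0.0612 -0.1283] [-0.4884 -0.4469 -0.8839 -0.4449  0.0036 -0.2379 -0.789  -0.0072 -0.9404
  0.0868 -0.0107  2.2957]
jar bottom [array([0.3992, 0.3776, 0.    ]), array([0.4331, 0.3678, 0.    ]), array([0.3846, 0.3436, 0.    ])]
gift [ 0.4554 -0.3033  0.02  ] round [0.6732 0.3353 0.035 ] bottle [ 0.6842 -0.3292  0.05  ] turq [0.4957 0.2459 0.076 ] greens [0.51   0.3823 0.076 ] [0.4449 0.4534 0.076 ]
```

```bash
python3 -m crank '[[0,0,0,0.0363,-0.0317,-0.01,0],[0,0,0,0.0363,-0.0317,-0.01,0],[0,0,0,0.0363,-0.0317,-0.01,0],[0,0,0,0.0363,-0.0317,-0.01,0],[0,0,0,0.0363,-0.0317,-0.01,0],[0,0,0,0.0363,-0.0317,-0.01,0],[0,0,0,0.0363,-0.0317,-0.01,0],[0,0,0,0.0363,-0.0317,-0.01,0],[0,0,0,0.0363,-0.0317,-0.01,0],[0,0,0,0.0071,-0.0432,0.0027,0],[0,0,0,0.0071,-0.0432,0.0027,0],[0,0,0,0.0071,-0.0432,0.0027,0],[0,0,0,0.0071,-0.0432,0.0027,0],[0,0,0,0.0071,-0.0432,0.0027,0],[0,0,0,0.0071,-0.0432,0.0027,0],[0,0,0,0.0071,-0.0432,0.0027,0],[0,0,0,0.0071,-0.0432,0.0027,0],[0,0,0,0.0071,-0.0432,0.0027,0],[0,0,0,0.0071,-0.0432,0.0027,0],[0,0,0,0.0071,-0.0432,0.0027,0]]' 40
python3 -m crank '[[0,0,-0.167,0,0,0,0],[0,0,-0.167,0,0,0,0],[0,0,-0.167,0,0,0,0],[0,0,-0.167,0,0,0,0],[0,0,-0.167,0,0,0,0],[0,0,-0.167,0,0,0,0],[0,0,0,0,0,0,0]]'
python3 - <<'E'
from h import *
import cv2
s=arm.observe();im=get_image("wrist")
print(s["joint_pos"]);print(wrist_T(s))
cv2.imwrite("pics/w1.png",im[:,:,::-1]);np.save("w1.npy",im)
E
```

```text
time_s: 2.6
tool_pos: [0.3594, 0.231, 0.3024]
eef_rot: [0.0, 0.992, 0.122, 0.0]
wrist_force: [0.9, -0.1, -0.1]
gripper_width: 0.0855
grasp_force: 0.0
time_s: 3.48
tool_pos: [0.3596, 0.2296, 0.3024]
eef_rot: [-0.0, 0.812, 0.584, -0.0]
wrist_force: [0.2, -0.1, 0.6]
gripper_width: 0.0854
grasp_force: 0.0
[ 0.1197  0.149  -0.8937  1.8744  0.1255  1.1768 -1.1413]
[[ 0.3186  0.9479 -0.0005  0.3596]
 [ 0.9479 -0.3186 -0.0003  0.2296]
 [-0.0005 -0.0003 -1.      0.3024]
 [ 0.      0.      0.      1.    ]]
```

View pics/w1.png

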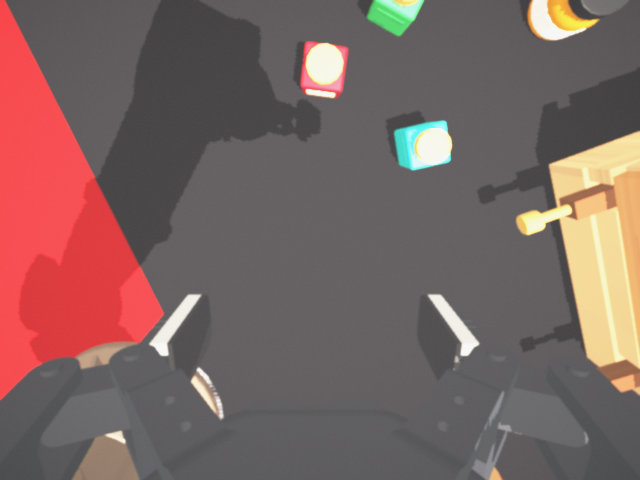

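```bash
python3 - <<'E'
from h import *
import cv2
s=arm.observe();im=np.load("w1.npy").astype(int);r,g,b=im[...,0],im[...,1],im[...,2]
m=((r>90)&(g<90)&(b<100)).astype(np.uint8);m[:, :260]=0;m[130:]=0
lid=tri(("scene",(416.5,173)),("side",(323,384)),("wrist",(325,63),s));print(lid,plane("wrist",(325,63),.076,s))
ys,xs=np.nonzero(m);print(len(xs),xs.min(),xs.max(),ys.min(),ys.max())
pts=np.array([plane("wrist",(x,y),.058,s)[:2] for x,y in zip(xs,ys)],np.float32)*1000
# use rows above label (top face) only
sel=ys<91
print(cv2.minAreaRect(pts[sel]))
C=[plane("wrist",u,.058,s)[:2] for u in((304,41),(348,43),(345,90),(301,90))];print(np.array(C))
print("knob",plane("wrist",(530,222),.073,s),"turq",plane("wrist",(432,145),.076,s))
print(proj("wrist",(.407,.355,.076),s))
E
```

```text
[0.4101 0.3544 0.0775] [0.4142 0.3543 0.076 ]
2576 260 639 0 129
((535.7183227539062, 331.8110046386719), (77.93595886230469, 369.90838623046875), 71.27888488769531)
[[0.4026 0.3819]
 [0.4421 0.3667]
 [0.4269 0.3275]
 [0.3854 0.3416]]
knob [0.5722 0.1395 0.073 ] turq [0.4912 0.2503 0.076 ]
[317.4217  64.9366]
```

```bash
python3 -m crank '[[0,0.15,0.05,0,0,0,0],[0,0.16,0,0,0,0,0],[0,0.16,0,0,0,0,0],[0,0.16,0,0,0,0,0],[0,0.155,0,0,0,0,0],[0,0,0,-0.0162,0.0006,0.03,0],[0,0,0,-0.0162,0.0006,0.03,0],[0,0,0,-0.0162,0.0006,0.03,0],[0,0,0,-0.0162,0.0006,0.03,0],[0,0,0,-0.0162,0.0006,0.03,0],[0,0,0,-0.0162,0.0006,0.03,0],[0,0,0,0,0,0,0]]'
python3 - <<'E'
from h import *
import cv2
s=arm.observe();im=get_image("wrist")
print(s["joint_pos"]);T=wrist_T(s);print(T);J=np.array([.413,.3545,.029]);print("jar in tool",np.linalg.inv(T)@[*J,1], "lid px",proj("wrist",(.413,.3545,.076),s),[plane("wrist",u,.076,s) for u in((320,240),)])
cv2.imwrite("pics/w2.png",im[:,:,::-1])
E
```

```text
time_s: 5.03
tool_pos: [0.3786, 0.2565, 0.1278]
eef_rot: [-0.207, 0.778, 0.537, 0.253]
wrist_force: [0.4, -0.0, 0.3]
gripper_width: 0.0854
grasp_force: 0.0
[ 0.5142  0.4826 -1.0184  2.4164 -1.3176  0.1174  0.5701]
[[ 0.2958  0.9398  0.1709  0.3786]
 [ 0.7298 -0.3378  0.5943  0.2565]
 [ 0.6163 -0.051  -0.7858  0.1278]
 [ 0.      0.      0.      1.    ]]
jar in tool [0.0208 0.0042 0.1418 1.    ] lid px [314.5698 168.976 ] [array([0.399 , 0.3057, 0.076 ])]
```

View pics/w2.png

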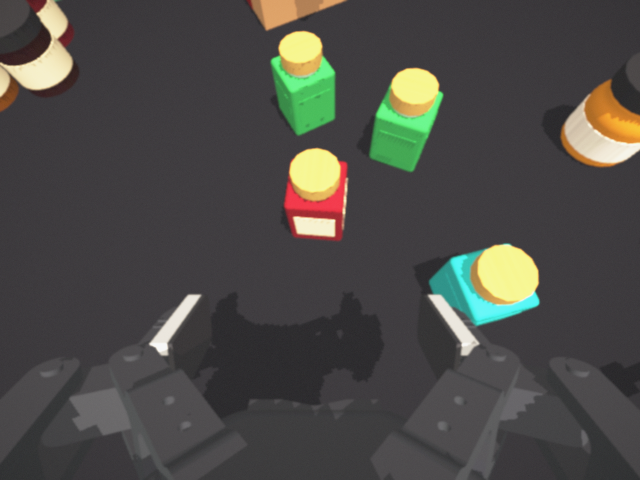

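Jar lid shows at (315,173), predicted (315,169), so its position is good. The arm is running into the j5 and j6 limits at this tilt. I'll fit a kinematic model to choose a reachable grasp tilt.

```bash
cat > kin.py <<'E'
from h import *
import itertools,json
D=[([1.2224,.4352,.025,1.5741,-.0116,1.134,-.0751],[.1519,-.6058,.2415],[-.0008,.9925,.1226,-.0002]),
([.1197,.149,-.8937,1.8744,.1255,1.1768,-1.1413],[.3596,.2296,.3024],[0,.812,.584,0]),
([.5142,.4826,-1.0184,2.4164,-1.3176,.1174,.5701],[.3786,.2565,.1278],[-.207,.778,.537,.253])]
def fk(q,p,s):
    a,ox,h,e1,L1,e2,L2,e3,L3,b,oy=p
    rz=lambda t:R.from_euler("z",t);ry=lambda t:R.from_euler("y",t)
    r=rz(a+s[0]*q[0]);x=r.apply([ox,oy,h])
    r=r*ry(q[1])*rz(s[1]*q[2]);x=x+r.apply([e1,0,L1])
    r=r*ry(q[3]);x=x+r.apply([e2,0,L2]);r=r*rz(s[2]*q[4])*ry(q[5]);x=x+r.apply([e3,0,L3])
    return x,r*rz(s[3]*q[6]+b)
def fit(D):
    best=None
    for s in itertools.product((1,-1),repeat=4):
      for a0 in(0,-2.5):
       for b0 in(0,1.57,3.14,-1.57):
        def f(p):
            o=[]
            for q,t,w in D:
                x,r=fk(q,p,s);o+=list((x-t)*5)+list((r.inv()*R.from_quat([*w[1:],w[0]])).as_rotvec())
            return o+list(.003*np.array(p)[[1,3,5,7,10]])
        r=least_squares(f,[a0,0,.35,0,.4,0,.4,0,.2,b0,0])
        if best is None or r.cost<best[0]:best=(r.cost,r.x,s,r.fun)
    return best
if __name__=="__main__":
    c,p,s,f=fit(D);print(c,p,s);print(np.abs(f).max());json.dump([list(p),s],open("kin.json","w"))
E
python3 kin.py
```

```text
6.448499064197702e-07 [-0.0008  0.0128  0.2915  0.0086  0.5022 -0.0225  0.4143 -0.005   0.3464
  1.5698 -0.0528] (-1, -1, -1, -1)
0.0008881196062693557
```

```bash
cat > ik.py <<'E'
from kin import *
P,S=json.load(open("kin.json"))
lo=np.array([-2.62,-.44,-1.27,.08,-1.32,.12,-2.74]);hi=np.array([2.62,2.09,1.32,2.57,4.46,2,2.74])
def Rt(head,th,flip=0):
    """tool: x along heading when down, tilted by th toward heading"""
    d=R.from_matrix(np.array([[1,0,0],[0,-1,0],[0,0,-1.]]))
    return R.from_euler("z",head)*d*R.from_euler("y",th)*R.from_euler("z",np.pi*flip)
def ik(x,r,seeds=None,n=25,m=.03):
    rng=np.random.default_rng(0);best=None
    seeds=list(seeds or [])+[rng.uniform(lo,hi) for _ in range(n)]
    for q0 in seeds:
        f=lambda q:(lambda xr:np.r_[(xr[0]-x)*5,(xr[1].inv()*r).as_rotvec()])(fk(q,P,S))
        z=least_squares(f,np.clip(q0,lo+m,hi-m),bounds=(lo+m-1e-6,hi-m+1e-6),max_nfev=60)
        if best is None or z.cost<best[0]: best=(z.cost,z.x)
        if best[0]<1e-7:break
    return best
E
python3 - <<'E'
from ik import *
qc=arm.observe()["joint_pos"]
J=np.array([.413,.3545,0])
for hd in(68.5,-21.5,158.5,-111.5):
  for fl in(0,1):
    for th in(30,45,60,75):
        t=np.radians(th);h=np.array([np.cos(np.radians(hd)),np.sin(np.radians(hd)),0]);r=Rt(np.radians(hd),t,fl)
        G=J+[0,0,.039]-.010*h; x=G+.008*r.as_matrix()[:,2]
        c,q=ik(x,r,[qc]);print(hd,fl,th,"%.1e"%c,q if c<1e-6 else "")
E
```

```text
68.5 0 30 4.2e-14 [ 0.1848  0.8677 -1.0724  2.27    1.8767  0.4318 -2.6911]
68.5 0 45 3.4e-19 [ 0.151   0.8384 -0.8349  2.4101  3.1316  0.475   2.4652]
68.5 0 60 6.2e-12 [ 0.03    0.9243 -0.5182  2.5012  3.6956  0.9345  2.1019]
68.5 0 75 7.5e-17 [-0.4507  1.1294  0.1391  2.5392  3.9695  1.7595  1.8642]
68.5 1 30 7.9e-18 [ 0.2112  0.907  -1.12    2.2674  1.8545  0.4809  0.491 ]
68.5 1 45 2.2e-18 [ 0.3771  1.1234 -1.1763  2.3869  2.5221  0.5755  0.1048]
68.5 1 60 6.2e-18 [ 0.5738  1.5161 -1.2399  2.4368  2.8406  0.6849  0.2488]
68.5 1 75 8.0e-17 [ 0.7924  1.9229 -1.237   2.3967  3.0103  0.5466  0.5578]
-21.5 0 30 3.5e-18 [-1.8244  0.8067  0.9614  2.2322 -0.3782  0.3152 -2.6576]
-21.5 0 45 1.1e-08 [-2.05    1.0908  1.1169  2.2563 -0.509   0.2887 -2.7097]
-21.5 0 60 3.9e-18 [-2.2266  1.4684  1.2412  2.2334 -0.7389  0.3875 -2.6797]
-21.5 0 75 1.6e-17 [-1.2518  1.0559 -0.2807  2.0476  1.3801  1.5585  1.577 ]
-21.5 1 30 1.2e-16 [-1.2663  0.5837  0.1616  2.1683  0.9208  0.556  -0.7701]
-21.5 1 45 1.2e-16 [-1.7364  0.7747  0.6062  2.2257  0.9256  0.4739 -0.9486]
-21.5 1 60 8.2e-20 [-1.8321  0
[... 548 characters left out ...]
0693  1.5508 -0.5313  1.2885 -2.1117]
158.5 1 60 8.2e-29 [-0.3925  1.0735 -0.0301  1.4015 -0.6393  1.5456 -2.0391]
158.5 1 75 3.2e-18 [-0.583   1.2631  0.3921  1.2944 -0.9684  1.968  -1.8141]
-111.5 0 30 4.4e-09 [-0.323   1.277  -1.24    1.4074  0.9967  1.7851  1.138 ]
-111.5 0 45 2.3e-17 [-0.8665  1.0352 -0.1217  1.2709  0.2631  1.621   1.6996]
-111.5 0 60 7.7e-19 [-0.8262  1.2434 -0.287   1.0161  0.4025  1.9697  1.6251]
-111.5 0 75 6.8e-03 
-111.5 1 30 6.9e-17 [-1.181   0.883   0.4634  1.5643 -0.1589  1.2536 -1.0715]
-111.5 1 45 1.0e-16 [-1.2653  1.1025  0.6549  1.3471 -0.2311  1.5685 -0.9837]
-111.5 1 60 6.2e-21 [-1.1867  1.256   0.5468  1.1031 -0.105   1.8536 -1.0598]
-111.5 1 75 6.8e-03
```

```bash
python3 - <<'E'
from ik import *
q0=[-.2152,.9748,-.419,1.5148,-.2753,1.2205,.8083]
def mk(JX,hd,th,off=.010):
    # TCP for jar grip: laid (th<0): centre z .021, grasp .010 toward lid, .010 up
    h=np.array([np.cos(hd),np.sin(hd),0]);r=Rt(hd,th)
    G=np.array([*JX,.031])+.010*h
    return G+.008*r.as_matrix()[:,2],r
for JX in((.40,.15),(.42,.22),(.38,.0)):
  for hd in(158.5,120,90,60,30,0):
    x,r=mk(JX,np.radians(hd),-np.pi/4);c,q=ik(x,r,[q0],n=12);c2,q2=ik(x+[0,0,.06],Rt(np.radians(hd),0),[q],n=1)
    print(JX,hd,"%.0e"%c,q,"%.0e"%c2,q2)
E
```

```text
(0.4, 0.15) 158.5 9e-17 [-0.4474  0.855  -0.8416  2.5393  1.6636  1.3849 -1.558 ] 5e-19 [ 0.3746  0.654  -1.1409  2.1508  0.8114  0.8671 -0.0753]
(0.4, 0.15) 120 1e-18 [-1.2351  0.702   0.2579  2.256   0.7786  0.7754 -1.203 ] 5e-17 [-0.4675  0.312  -0.0318  2.2537  0.0179  0.5761  0.0106]
(0.4, 0.15) 90 7e-19 [-0.9651  0.7769  0.122   1.961   0.4569  1.0851 -1.2094] 7e-17 [-1.3576  0.5249  1.1809  2.3297 -0.7508  0.747   0.3699]
(0.4, 0.15) 60 2e-07 [-0.7722  0.8535  0.1199  1.7477  0.1896  1.2882 -1.3063] 6e-20 [-0.3162  0.335  -0.2088  2.2249  0.1225  0.5919 -1.1393]
(0.4, 0.15) 30 1e-07 [ 0.125   1.3585 -1.2393  1.5165  0.7811  1.8289 -2.3497] 5e-07 [ 0.4214  0.7451 -1.2396  2.128   0.9023  0.9568 -2.389 ]
(0.4, 0.15) 0 3e-18 [-0.48    0.8943  0.2676  1.6795 -0.3698  1.4026 -1.5764] 3e-04 [-0.662   0.3209  0.2361  2.247  -0.1453  0.6075 -1.8842]
(0.42, 0.22) 158.5 1e-15 [-1.3791  0.6638  0.2739  2.4835  1.5959  0.6177 -1.5602] 2e-18 [-0.5912  0.3751 -0.0142  2.1461  0.0089  0.6205  0.5836]
(0.42, 0.22) 120 8e-20 [-1.1296  0.742   0.0763  2.06    0.761   0.9626 -1.1836] 5e-17 [-0.3
[... 788 characters left out ...]
0 5e-17 [-0.7423  0.6471 -0.1342  2.517   1.2836  0.857  -1.6288] 2e-19 [ 0.1695  0.2806 -0.3727  2.3315  0.1922  0.5562  0.1697]
(0.38, 0.0) 90 1e-20 [-1.1703  0.789   0.6363  2.2987  0.3243  0.6645 -0.8888] 2e-19 [-0.6034  0.2404  0.5441  2.4155 -0.2453  0.5325  0.1401]
(0.38, 0.0) 60 2e-17 [-0.0935  0.8716 -0.5692  1.9306  0.7061  1.3709 -1.6714] 1e-05 [ 0.8064  0.6492 -1.2341  2.2391  0.8467  0.8661 -1.5092]
(0.38, 0.0) 30 5e-17 [-0.5688  0.8494  0.4008  1.865  -0.0574  1.23   -1.1835] 2e-04 [ 0.7482  0.543  -1.0882  2.2428  0.6991  0.7588 -1.8619]
(0.38, 0.0) 0 9e-09 [-0.2569  0.8502  0.2542  1.7911 -0.201   1.3222 -1.4465] 8e-06 [ 0.7773  0.5855 -1.1511  2.2423  0.7743  0.8007 -2.4691]
```

```bash
cat > go.py <<'E'
from ik import *
def rel(r,x,s=None):
    """turn (tool rotvec) then shift in the turned tool axes, from the present pose"""
    s=s or arm.observe();T=wrist_T(s);r0=R.from_matrix(T[:3,:3])
    print("turn",(r0.inv()*r).as_rotvec(),"shift",r.inv().apply(np.asarray(x)-T[:3,3]))
E
python3 - <<'E'
from go import *
h=np.radians(68.5);rel(Rt(h,0),[.413,.3545,.029])
ps=np.array([.40,-.17]);H=np.radians(158.5);hv=np.array([np.cos(H),np.sin(H),0])
for nm,r,G in(("place",Rt(h,0),np.array([*ps,.037])),("above",Rt(H,0),np.array([*ps,.25])),("g45",Rt(H,np.pi/4),np.array([*ps,.042])-.013*hv),("laid",Rt(H,np.pi/4)*R.from_euler("z",np.pi),np.array([*ps,.034])-.013*hv),("regrip",Rt(H+np.pi,0),np.array([*ps,.045])),("pocket",Rt(.061,0),np.array([.5455,.023,.15]))):
    x=G+.008*r.as_matrix()[:,2];c,q=ik(x,r,[[.4,.5,0,2,0,.8,0],[.4,.9,0,1.5,0,1.2,1.5]]);print(nm,"%.0e"%c,q,x)
E
```

```text
turn [-0.058  -0.664   0.0139] shift [ 0.1039 -0.0035  0.0994]
place 6e-16 [ 0.0243  0.4414  0.3205  2.3054 -0.3252  0.4348  0.2371] [ 0.4   -0.17   0.029]
above 4e-19 [-0.1863  0.0497  0.5127  2.0971 -0.0289  1.0014  1.5368] [ 0.4   -0.17   0.242]
g45 1e-19 [ 0.806   1.1359 -0.887   1.4998  0.4949  1.6284  0.969 ] [ 0.4068 -0.1727  0.0363]
laid 4e-16 [ 0.516   0.9489 -0.3292  1.5527  0.1498  1.4627 -1.8158] [ 0.4068 -0.1727  0.0283]
regrip 9e-17 [ 0.6671  0.4894 -0.4816  2.2174  0.4477  0.5271 -2.1048] [ 0.4   -0.17   0.037]
pocket 1e-17 [-0.3376  0.3953  0.2607  1.934  -0.1351  0.8289 -1.5147] [0.5455 0.023  0.142 ]
```

```bash
python3 -m crank '[[0,-0.1,0,0,0,-0.03,0],[0,-0.14,0,0,0,-0.03,0],[-0.03,-0.14,0,0,0,-0.03,0],[-0.03,-0.14,0.014,0,0,0,0],[0,-0.14,0,0,0,0,0],[0,0,0,0,0,0,0]]'
python3 - <<'E'
from go import *
print(arm.observe()["joint_pos"]);rel(Rt(np.radians(68.5),0),[.413,.3545,.029])
E
```

```text
time_s: 5.82
tool_pos: [0.3662, 0.2462, 0.152]
eef_rot: [-0.095, 0.807, 0.575, 0.096]
wrist_force: [0.6, -0.1, 0.1]
gripper_width: 0.0857
grasp_force: 0.0
[-0.3774  0.1943 -0.1977  2.2432 -0.3158  0.5445 -0.6436]
turn [-0.049  -0.2675  0.0419] shift [0.1179 0.0039 0.123 ]
```

```bash
python3 -m crank '[[-0.025,-0.134,0.02,0,0,0,0],[-0.025,-0.134,0.02,0,0,0,0],[0,0,0,0.03,0.001,0,0],[0,0,0,0.03,0.001,0,0],[0,0,0,0.03,0.001,0,0],[0,0,0,0.028,0.001,0,0],[0,0,0,0,0,0,0]]'
python3 - <<'E'
from go import *
print(arm.observe()["joint_pos"]);rel(Rt(np.radians(68.5),0),[.413,.3545,.029])
E
```

```text
time_s: 6.7
tool_pos: [0.4131, 0.3521, 0.1495]
eef_rot: [-0.004, 0.827, 0.562, -0.002]
wrist_force: [-0.5, -1.4, -0.5]
gripper_width: 0.0855
grasp_force: 0.0
[-0.7345  0.4061 -0.0861  1.8788  0.0345  0.86   -1.2137]
turn [-0.0078 -0.0014 -0.0022] shift [ 0.0022 -0.001   0.1205]
```

Descend, grip, and lift.

```bash
python3 -m crank '[[-0.008,0,0,0.002,-0.001,0.03,0],[0,0,0,0,0,0.04,0],[0,0,0,0,0,0.035,0],[0,0,0,0,0,0.015,0],[0,0,0,0,0,0,0.5],[0,0,0,0,0,0,0.6],[0,0,0,0,0,0,0.7],[0,0,0,0,0,0,0.7],[0,0,0,0,0,0,0.7]]' 40
python3 -m crank '[[0,0,0,0,0,-0.03,0.7],[0,0,0,0,0,-0.05,0.7],[0,0,0,0,0,-0.05,0.7]]'
```

```text
time_s: 7.82
tool_pos: [0.4142, 0.3538, 0.0313]
eef_rot: [0.003, 0.827, 0.562, 0.002]
wrist_force: [-1.2, -0.8, 6.3]
gripper_width: 0.0414
grasp_force: 39.9
time_s: 8.2
tool_pos: [0.4129, 0.3537, 0.162]
eef_rot: [0.003, 0.827, 0.562, 0.001]
wrist_force: [1.0, 1.1, -1.5]
gripper_width: 0.0417
grasp_force: 40.9
```

```bash
python3 -m crank '[[0,0,0,-0.02,0.007,0,0.7],[0,0,0,-0.041,0.015,0,0.7],[0,0,0,-0.041,0.015,0,0.7],[0,0,0,-0.041,0.015,0,0.7],[0,0,0,-0.041,0.015,0,0.7],[0,0,0,-0.041,0.015,0,0.7],[0,0,0,-0.041,0.015,0,0.7],[0,0,0,-0.041,0.015,0,0.7],[0,0,0,-0.041,0.015,0,0.7],[0,0,0,-0.041,0.015,0,0.7],[0,0,0,-0.041,0.015,0,0.7],[0,0,0,-0.041,0.015,0,0.7],[0,0,0,-0.02,0.008,0,0.7],[0,0,0,0,0,0,0.7],[0,0,0,0,0,0.05,0.7],[0,0,0,0,0,0.05,0.7],[0,0,0,0,0,0.02,0.7],[0,0,0,0,0,0,0.7]]'
python3 - <<'E'
from go import *
print(arm.observe()["joint_pos"]);rel(Rt(np.radians(68.5),0),[.40,-.17,.032])
E
```

```text
time_s: 10.45
tool_pos: [0.398, -0.1683, 0.0406]
eef_rot: [0.001, 0.827, 0.562, -0.0]
wrist_force: [0.3, -0.1, -1.0]
gripper_width: 0.0415
grasp_force: 40.9
[ 0.1696  0.4381  0.1343  2.2469 -0.1227  0.4618  0.0237]
turn [ 0.0015  0.0021 -0.0022] shift [-0.0009  0.0025  0.0086]
```

```bash
python3 -m crank '[[0,0,0,0,0,0.005,0.7],[0,0,0,0,0,0.0045,0.7],[0,0,0,0,0,0,0.7],[0,0,0,0,0,0,0.3],[0,0,0,0,0,0,0],[0,0,0,0,0,0,0],[0,0,0,0,0,-0.04,0],[0,0,0,0,0,-0.05,0],[0,0,0,0,0,-0.05,0],[0,0,-0.17,0,0,-0.03,0],[0,0,-0.175,0,0,-0.03,0],[0,0,-0.175,0,0,0,0],[0,0,-0.175,0,0,0,0],[0,0,-0.175,0,0,0,0],[0,0,-0.175,0,0,0,0],[0,0,-0.175,0,0,0,0],[0,0,-0.175,0,0,0,0],[0,0,-0.175,0,0,0,0],[0,0,0,0,0,0,0]]'
python3 - <<'E'
from go import *
import cv2
s=arm.observe();print(s["joint_pos"]);H=np.radians(158.5);hv=np.array([np.cos(H),np.sin(H),0]);r=Rt(H,np.pi/4)
rel(r,np.array([.398,-.168,.042])-.013*hv+.008*r.as_matrix()[:,2],s)
im=get_image("wrist");cv2.imwrite("pics/w3.png",im[:,:,::-1])
print(proj("wrist",(.398,-.168,.076),s))
E
```

```text
time_s: 12.82
tool_pos: [0.3985, -0.1689, 0.2323]
eef_rot: [0.002, 0.189, 0.982, -0.002]
wrist_force: [-0.4, -0.6, -0.5]
gripper_width: 0.0854
grasp_force: 0.0
[ 0.2419  0.1281  0.037   2.0333 -0.0025  0.9752  1.4703]
turn [ 0.      0.7907 -0.0058] shift [-0.1432  0.0006  0.1339]
[314.1517 218.6536]
```

View pics/w3.png

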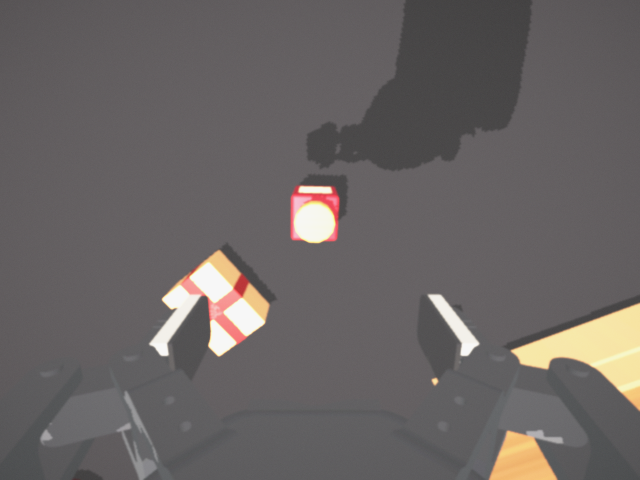

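```bash
python3 -m crank '[[0,0.14,-0.006,0,0,0,0],[0,0.16,0,0,0,0,0],[0,0.165,0,0,0,0,0],[0,0.165,0,0,0,0,0],[0,0.16,0,0,0,0,0],[0,0,0,-0.048,0,0,0],[0,0,0,-0.048,0,0,0],[0,0,0,-0.047,0,0,0],[0,0,0,0,0,0.03,0],[0,0,0,0,0,0.03,0],[0,0,0,0,0,0,0]]'
python3 - <<'E'
from go import *
s=arm.observe();print(s["joint_pos"]);H=np.radians(158.5);hv=np.array([np.cos(H),np.sin(H),0]);r=Rt(H,np.pi/4)
rel(r,np.array([.398,-.168,.042])-.013*hv+.008*r.as_matrix()[:,2],s)
E
```

```text
time_s: 14.25
tool_pos: [0.4518, -0.1898, 0.0878]
eef_rot: [-0.378, 0.173, 0.907, 0.07]
wrist_force: [-0.1, 0.6, 0.2]
gripper_width: 0.0853
grasp_force: 0.0
[ 0.2753  0.874   0.072   1.454  -0.074   1.6048  1.5663]
turn [-0.003  -0.0031 -0.0034] shift [-0.0006  0.0006  0.0723]
```

```bash
python3 -m crank '[[-0.003,-0.003,-0.003,0,0.0006,0.03,0],[0,0,0,0,0,0.03,0],[0,0,0,0,0,0.012,0],[0,0,0,0,0,0,0],[0,0,0,0,0,0,0.5],[0,0,0,0,0,0,0.7],[0,0,0,0,0,0,0.7],[0,0,0,0,0,0,0.7],[0,0,0,0,0,0,0.7],[0,0,0,0.02,0,-0.02,0.7],[0,0,0,0.025,0,-0.025,0.7],[0,0,0,0,0,0,0.7]]' 60
python3 -m crank '[[0,0,0.12,0,0,0,0.7],[0,0,0.18,0,0,0,0.7],[0,0,0.18,0,0,0,0.7],[0,0,0.18,0,0,0,0.7],[0,0,0.18,0,0,0,0.7],[0,0,0.18,0,0,0,0.7],[0,0,0.18,0,0,0,0.7],[0,0,0.18,0,0,0,0.7],[0,0,0.18,0,0,0,0.7],[0,0,0.18,0,0,0,0.7],[0,0,0.18,0,0,0,0.7],[0,0,0.18,0,0,0,0.7],[0,0,0.18,0,0,0,0.7],[0,0,0.18,0,0,0,0.7],[0,0,0.18,0,0,0,0.7],[0,0,0.18,0,0,0,0.7],[0,0,0.18,0,0,0,0.7],[0,0,0.14,0,0,0,0.7],[0,0,0,0,0,0,0.7]]'
python3 - <<'E'
from go import *
import cv2
s=arm.observe();print(s["joint_pos"]);H=np.radians(158.5);hv=np.array([np.cos(H),np.sin(H),0]);r=Rt(H,np.pi/4)*R.from_euler("z",np.pi)
rel(r,np.array([.398,-.168,.034])-.013*hv+.008*r.as_matrix()[:,2],s)
im=np.hstack([get_image("scene")[180:330,90:290],get_image("side")[170:320,300:500]]);cv2.imwrite("pics/s4.png",cv2.resize(im[:,:,::-1],(800,300)))
E
```

```text
time_s: 15.75
tool_pos: [0.4073, -0.172, 0.103]
eef_rot: [-0.372, 0.171, 0.909, 0.072]
wrist_force: [0.2, 0.6, -2.7]
gripper_width: 0.0412
grasp_force: 60.8
time_s: 18.12
tool_pos: [0.4058, -0.1713, 0.1003]
eef_rot: [-0.072, 0.909, -0.17, -0.375]
wrist_force: [-0.5, -0.1, -2.1]
gripper_width: 0.0413
grasp_force: 60.8
[-0.2531  1.0652  1.0485  1.6534 -0.5323  1.6881 -0.9173]
turn [ 0.0011 -0.0025  0.0051] shift [ 0.0501 -0.0002  0.0517]
```

View pics/s4.png

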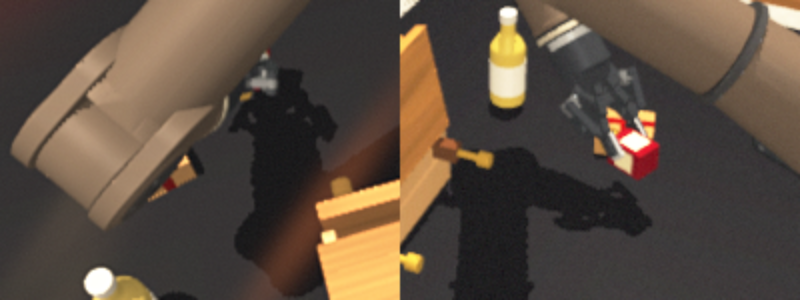

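```bash
python3 -m crank '[[0,0,0.005,0.02,0,0.02,0.7],[0,0,0,0.02,0,0.02,0.7],[0,0,0,0.008,0,0.009,0.7],[0,0,0,0.0015,0,0.0015,0.7],[0,0,0,0,0,0,0.7]]'

```

```text
time_s: 18.85
tool_pos: [0.4057, -0.1715, 0.0309]
eef_rot: [-0.071, 0.908, -0.173, -0.374]
wrist_force: [-0.1, 0.8, -2.5]
gripper_width: 0.0411
grasp_force: 60.8
```

```bash
python3 -m crank '[[0,0,0,0.0015,0,0.0015,0.7],[0,0,0,0.001,0,0.001,0.7],[0,0,0,0,0,0,0.7],[0,0,0,0,0,0,0.3],[0,0,0,0,0,0,0],[0,0,0,0,0,0,0],[0,0,0,0,0,-0.04,0],[0,0,0,0,0,-0.05,0],[0,0,0,0,0,-0.04,0],[0,0.15,0,0,0,0,0],[0,0.16,0,0,0,0,0],[0,0.16,0,0,0,0,0],[0,0.16,0,0,0,0,0],[0,0.155,0,0,0,0,0],[0,0,-0.15,0,0,0,0],[0,0,-0.15,0,0,0,0],[0,0,-0.136,0,0,0,0],[0,0,0,0,0,0,0]]'
python3 - <<'E'
from go import *
import cv2
s=arm.observe();print(s["joint_pos"]);
rel(Rt(.061,0),[.583,-.090,.065],s)
im=get_image("wrist");cv2.imwrite("pics/w5.png",im[:,:,::-1]);np.save("w5.npy",im)
print(wrist_T(s));print("kr",proj("wrist",(.583,-.09,.073),s),"jar",proj("wrist",(.402,-.170,.021),s))
E
```

```text
time_s: 21.1
tool_pos: [0.4908, -0.2047, 0.1196]
eef_rot: [0.0, 1.0, 0.03, 0.002]
wrist_force: [0.7, 0.1, 0.2]
gripper_width: 0.0855
grasp_force: 0.0
[-0.4332  0.6579  1.104   2.0004 -0.7382  0.9502 -0.4565]
turn [ 0.0006 -0.0037 -0.0016] shift [ 0.0991 -0.1089  0.0546]
[[ 0.9982  0.0593  0.0037  0.4908]
 [ 0.0593 -0.9982 -0.0004 -0.2047]
 [ 0.0037  0.0006 -1.      0.1196]
 [ 0.      0.      0.      1.    ]]
kr [81.2668 76.6247] jar [261.3166 354.4374]
```

View pics/w5.png

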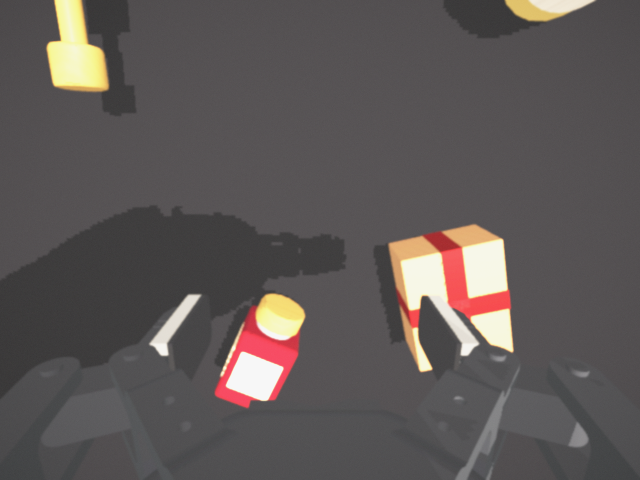

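```bash
python3 -m crank '[[0,0,0,0.026,-0.027,0,0],[0,0,0,0.026,-0.028,0,0],[0,0,0,0.026,-0.028,0,0],[0,0,0,0.026,-0.027,0,0],[0,0,0,0,0,0,0],[0,0,0,0,0,0.025,0],[0,0,0,0,0,0.03,0],[0,0,0,0,0,0,0],[0,0,0,0,0,0,0.6],[0,0,0,0,0,0,0.9],[0,0,0,0,0,0,0.9],[0,0,0,0,0,0,0.9],[0,0,0,0,0,0,0.9]]' 60
python3 - <<'E'
from go import *
s=arm.observe();print(s["joint_pos"],s["tool_pos"])
E
```

```text
time_s: 22.78
tool_pos: [0.5886, -0.0894, 0.0654]
eef_rot: [0.001, 1.0, 0.03, 0.002]
wrist_force: [-0.3, -1.4, 4.8]
gripper_width: 0.02
grasp_force: 58.3
[-0.5712  0.8142  1.0209  1.8832 -0.8603  0.9569 -0.6541] [ 0.5886 -0.0894  0.0654]
```

```bash
python3 -m crank '[[0,0,0,-0.008,0,0,0.9],[0,0,0,-0.016,0,0,0.9],[0,0,0,-0.018,0,0,0.9],[0,0,0,-0.018,0,0,0.9],[0,0,0,-0.018,0,0,0.9],[0,0,0,-0.016,0,0,0.9],[0,0,0,-0.012,0,0,0.9],[0,0,0,-0.006,0,0,0.9],[0,0,0,0,0,0,0.9],[0,0,0,0,0,0,0.9]]'
```

```text
time_s: 24.02
tool_pos: [0.4888, -0.0944, 0.0679]
eef_rot: [0.001, 0.999, 0.032, 0.012]
wrist_force: [33.1, 10.4, 9.0]
gripper_width: 0.0191
grasp_force: 58.3
```

```bash
python3 -m crank '[[0,0,0,0.006,0,0,0.9],[0,0,0,0,0,0,0.4],[0,0,0,0,0,0,0],[0,0,0,0,0,0,0],[0,0,0,0,0,-0.04,0],[0,0,0,0,0,-0.05,0],[0,0,0,-0.02,-0.05,-0.03,0],[0,0,0,-0.02,-0.05,0,0],[0,0,0,0,0,0,0]]'
python3 - <<'E'
from go import *
import cv2
s=arm.observe();print(s["joint_pos"]);
rel(Rt(.061,0),[.5725,.140,.065],s)
im=get_image("wrist");cv2.imwrite("pics/w6.png",im[:,:,::-1])
print("kr",proj("wrist",(.489,-.0944,.073),s),"kl",proj("wrist",(.5725,.14,.073),s))
for q in (.09,.1,.11): print(q,proj("wrist",cabw((.642,.029,.061),(-.066+.04-q,-.115,.085)),s))
E
```

```text
time_s: 25.15
tool_pos: [0.4339, 0.007, 0.1833]
eef_rot: [-0.001, 0.999, 0.034, 0.0]
wrist_force: [1.2, 0.4, 0.7]
gripper_width: 0.0855
grasp_force: 0.0
[-1.1096  0.4041  1.3036  2.1518 -0.4921  0.9383 -1.0243]
turn [-0.0019 -0.0007  0.0069] shift [ 0.1464 -0.1243  0.1183]
kr [468.3475 172.4331] kl [110.2881   6.0146]
0.09 [487.8321 101.5495]
0.1 [485.4955 118.724 ]
0.11 [483.2179 135.4651]
```

View pics/w6.png

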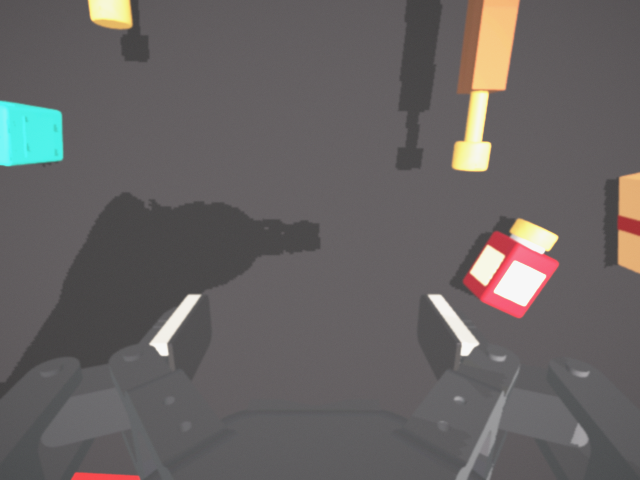

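```bash
python3 - <<'E'
from go import *
s=arm.observe()
T5=dict(tool_pos=np.array([.4908,-.2047,.1196]),eef_rot=np.array([0,.9996,.0297,.002]))
a=plane("wrist",(78,66),.073,T5);b=plane("wrist",(471.5,155),.073,s);print(a,b,b-a,"kl",plane("wrist",(111,11),.073,s))
e=plane("wrist",(484,91),.085,s);print("bar end",e)
E
```

```text
[ 0.5875 -0.089   0.073 ] [ 0.5015 -0.0971  0.073 ] [-0.086  -0.0081  0.    ] kl [0.5715 0.1373 0.073 ]
bar end [ 0.54   -0.0922  0.085 ]
```

```bash
python3 -m crank '[[0,0,0.006,0.028,0.036,0,0],[0,0,0,0.028,0.036,0,0],[0,0,0,0.0275,0.036,0,0],[0,0,0,0,0,0.04,0],[0,0,0,0,0,0.04,0],[0,0,0,0,0,0.038,0],[0,0,0,0,0,0,0.7],[0,0,0,0,0,0,1],[0,0,0,0,0,0,1],[0,0,0,0,0,0,1],[0,0,0,0,0,0,1]]' 40
python3 -m crank '[[0,0,0,-0.006,0,0,1],[0,0,0,-0.008,0,0,1],[0,0,0,-0.008,0,0,1],[0,0,0,-0.008,0,0,1],[0,0,0,0,0,0,1]]'
```

```text
time_s: 26.58
tool_pos: [0.5269, -0.0927, 0.0675]
eef_rot: [-0.006, 1.0, 0.03, 0.002]
wrist_force: [-3.5, 27.0, 20.1]
gripper_width: 0.0082
grasp_force: 39.2
time_s: 27.2
tool_pos: [0.5179, -0.0933, 0.0699]
eef_rot: [-0.001, 0.999, 0.034, 0.018]
wrist_force: [71.9, 29.0, -43.3]
gripper_width: 0.0085
grasp_force: 87.0
```

```bash
python3 -m crank '[[0,0,0,0,0,0,0.6],[0,0,0,0,0,0,0],[0,0,0,0,0,0,0]]'
python3 - <<'E'
from go import *
s=arm.observe();print(s["joint_pos"]);
im=get_image("wrist");import cv2;cv2.imwrite("w7.png",im[:,:,::-1])
a=im.astype(int);m=(a[...,0]>170)&(a[...,1]>120)&(a[...,2]<120)
m[:, :200]=0;m[:,450:]=0;ys,xs=np.nonzero(m);print(len(xs),xs.min(),xs.max(),ys.min(),ys.max())
for x in(.478,.488,.498):print(proj("wrist",(x,-.096,.073),s),proj("wrist",(x-.009,-.096,.084),s))
rows=[(y,xs[ys==y].min(),xs[ys==y].max()) for y in range(ys.min(),ys.max()+1,6) if (ys==y).any()];print(rows)
E
```

```text
time_s: 27.58
tool_pos: [0.5075, -0.1057, 0.0707]
eef_rot: [0.005, 1.0, 0.028, 0.011]
wrist_force: [-1.9, 1.0, -0.8]
gripper_width: 0.062
grasp_force: 0.0
[-0.5445  0.6441  0.9366  2.0847 -0.7647  0.7696 -0.642 ]
733 242 383 0 405
[288.445  379.0501] [286.0183 415.4866]
[289.3352 358.8037] [286.9169 394.7082]
[290.2567 337.848 ] [287.8489 373.158 ]
[(0, np.int64(242), np.int64(310)), (6, np.int64(242), np.int64(310)), (12, np.int64(242), np.int64(310)), (18, np.int64(243), np.int64(310)), (24, np.int64(243), np.int64(310)), (30, np.int64(243), np.int64(310)), (36, np.int64(243), np.int64(310)), (42, np.int64(244), np.int64(310)), (48, np.int64(244), np.int64(310)), (54, np.int64(244), np.int64(310)), (60, np.int64(244), np.int64(310)), (66, np.int64(245), np.int64(310)), (72, np.int64(245), np.int64(310)), (78, np.int64(245), np.int64(310)), (84, np.int64(245), np.int64(310)), (90, np.int64(245), np.int64(245)), (96, np.int64(246), np.int64(246)), (102, np.int64(246), np.int64(246)), (108, np.int64(246), np.int64(246)), (114, np.int64(246), np.int64(246)), (126, np.int64(247), np.int
[... 715 characters left out ...]
58, np.int64(270), np.int64(296)), (264, np.int64(270), np.int64(296)), (270, np.int64(270), np.int64(270)), (276, np.int64(270), np.int64(271)), (282, np.int64(270), np.int64(271)), (288, np.int64(271), np.int64(271)), (294, np.int64(271), np.int64(296)), (300, np.int64(271), np.int64(296)), (306, np.int64(267), np.int64(302)), (312, np.int64(259), np.int64(309)), (318, np.int64(257), np.int64(311)), (324, np.int64(257), np.int64(311)), (330, np.int64(257), np.int64(310)), (336, np.int64(257), np.int64(310)), (342, np.int64(258), np.int64(310)), (348, np.int64(258), np.int64(310)), (354, np.int64(259), np.int64(308)), (360, np.int64(263), np.int64(303)), (366, np.int64(279), np.int64(286))]
```

```bash
python3 -m crank '[[0,0,0,0,0,-0.03,0],[0,0,0,0,0,-0.03,0],[0,0,0,0,-0.03,0,0],[0,0,0,0.012,-0.035,0,0],[0,0,0,0.013,-0.035,0,0],[0,0,0,0.013,-0.035,0,0],[0,0,0,0.013,-0.035,0,0],[0,0,0,0.013,-0.035,0,0],[0,0,0,0.014,-0.035,0,0],[0,0,0,0,0,0,0]]'
python3 - <<'E'
from go import *
s=arm.observe();print(s["joint_pos"]);rel(Rt(.061,0),[.5725,.1385,.065],s)
E
```

```text
time_s: 28.88
tool_pos: [0.5608, 0.1452, 0.1264]
eef_rot: [0.0, 1.0, 0.03, 0.002]
wrist_force: [0.0, 0.5, 0.9]
gripper_width: 0.0853
grasp_force: 0.0
[-1.0134  0.693   1.048   1.8763 -0.7159  1.0024 -1.1605]
turn [ 0.0004 -0.0033 -0.0009] shift [0.0112 0.0074 0.0614]
```

```bash
python3 -m crank '[[0,0,0,0.011,0.007,0.02,0],[0,0,0,0,0,0.03,0],[0,0,0,0,0,0.011,0],[0,0,0,0,0,0,0],[0,0,0,0,0,0,0.6],[0,0,0,0,0,0,0.9],[0,0,0,0,0,0,0.9],[0,0,0,0,0,0,0.9],[0,0,0,-0.008,0,0,0.9],[0,0,0,-0.014,0,0,0.9],[0,0,0,-0.016,0,0,0.9],[0,0,0,-0.016,0,0,0.9],[0,0,0,-0.016,0,0,0.9],[0,0,0,-0.01,0,0,0.9],[0,0,0,-0.006,0,0,0.9],[0,0,0,0,0,0,0.9]]' 60
```

```text
time_s: 30.88
tool_pos: [0.4898, 0.136, 0.0665]
eef_rot: [-0.003, 1.0, 0.029, 0.005]
wrist_force: [8.4, 19.5, 3.3]
gripper_width: 0.0203
grasp_force: 60.2
```

```bash
python3 -m crank '[[0,0,0,-0.005,0,0,0.9],[0,0,0,-0.004,0,0,0.9],[0,0,0,0,0,0,0.9]]'
python3 -m crank '[[0,0,0,0,0,0,0.4],[0,0,0,0,0,0,0],[0,0,0,0,0,0,0],[0,0,0,0,0,-0.05,0],[0,0,0,0,0,-0.06,0],[0,0,0,-0.01,0.02,-0.05,0],[0,0,0,0,0.03,-0.05,0],[0,0,0,0,0.04,-0.05,0],[0,0,0,0,0,0,0]]'
python3 - <<'E'
from go import *
import cv2
s=arm.observe();print(s["joint_pos"]);
cv2.imwrite("pics/w8.png",get_image("wrist")[:,:,::-1]);print(wrist_T(s))
for k in((-.15,.115),(-.15,-.115)):
    for z,d in((.073,0),(.084,-.009),(.085,.04)): print(proj("wrist",cabw((.642,.029,.061),(k[0]+d,k[1],z)),s))
print("pull",proj("wrist",cabw((.642,.029,.061),(.0465,0,.2745)),s))
E
```

```text
time_s: 31.25
tool_pos: [0.4875, 0.1358, 0.068]
eef_rot: [-0.002, 1.0, 0.029, 0.011]
wrist_force: [27.9, 20.8, -6.5]
gripper_width: 0.0198
grasp_force: 62.0
time_s: 32.38
tool_pos: [0.4727, 0.0366, 0.3269]
eef_rot: [-0.001, 1.0, 0.024, 0.004]
wrist_force: [0.6, 1.0, 0.2]
gripper_width: 0.0858
grasp_force: 0.0
[-1.2549  0.1953  1.2911  1.8571 -0.2025  1.228  -1.4236]
[[ 0.9988  0.0488  0.0085  0.4727]
 [ 0.0487 -0.9988  0.0027  0.0366]
 [ 0.0086 -0.0022 -1.      0.3269]
 [ 0.      0.      0.      1.    ]]
[226.2416 189.0769]
[224.4388 198.8446]
[220.3671 152.1889]
[435.2773 186.6018]
[437.9847 196.3425]
[442.2797 149.4569]
pull [ 353.6515 -239.4109]
```

View pics/w8.png

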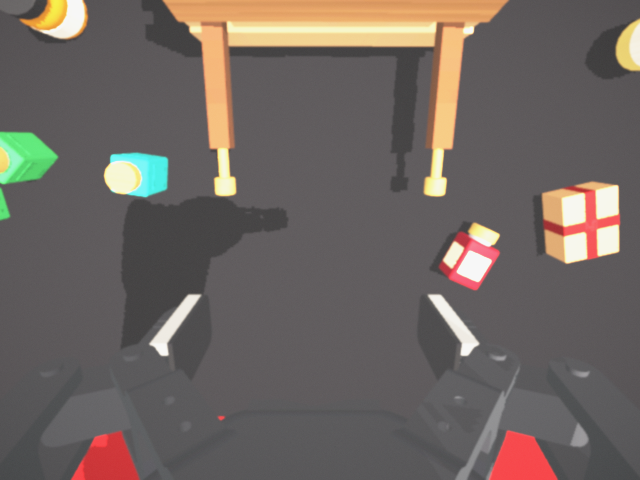

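```bash
python3 -m crank '[[0,0.008,-0.012,0,0,0,0],[0,0,0,0.036,0.003,0,0],[0,0,0,0.036,0.003,0,0],[0,0,0,0.036,0.003,0,0],[0,0,0,0.036,0.003,0,0],[0,0,0,0.036,0.003,0,0],[0,0,0,0.035,0.003,0,0],[0,0,0,0,0,0,0]]'
python3 - <<'E'
from go import *
import cv2
s=arm.observe();print(s["joint_pos"]);P=cabw((.642,.029,.061),(.0465,0,.2745));rel(Rt(.061,0),P-[0,0,.008],s)
E
```

```text
time_s: 33.42
tool_pos: [0.688, 0.0377, 0.3226]
eef_rot: [0.002, 0.999, 0.034, 0.004]
wrist_force: [0.3, -0.4, -0.1]
gripper_width: 0.0852
grasp_force: 0.0
[-0.677   0.6447  1.0201  1.3294 -0.5409  1.4486 -1.196 ]
turn [ 0.0034 -0.0069  0.0065] shift [0.0001 0.0059 0.0561]
```

```bash
python3 -m crank '[[0.003,-0.007,0.006,0,0.006,0.02,0],[0,0,0,0,0,0.026,0],[0,0,0,0,0,0.01,0.3],[0,0,0,0,0,0,0.6],[0,0,0,0,0,0,0.9],[0,0,0,0,0,0,0.9],[0,0,0,0,0,0,0.9]]' 35
python3 - <<'E'
from go import *
s=arm.observe();print(s["joint_pos"]);T=wrist_T(s);print(T[:3,:3])
G=T[:3,3]-.008*T[:3,2];print("grasp pt",G)
# arc steps: pull at radius/hinge, tool-frame deltas
c=(.642,.029,.061)
def pull(f):
    g=f-.2;return cabw(c,np.array([-np.sin(g)*.195+np.cos(g)*.008,0,.085+np.cos(g)*.195+np.sin(g)*.008]))
F=np.r_[0,.03,.09,np.arange(.17,1.77,.08),1.77]
prev=pull(0)
for f in F[1:]:
    d=T[:3,:3].T@(pull(f)-prev);prev=pull(f);print("%.2f"%f,np.round(d*1000,1))
E
```

```text
time_s: 34.3
tool_pos: [0.6881, 0.0305, 0.2714]
eef_rot: [-0.001, 1.0, 0.03, 0.003]
wrist_force: [-0.9, -1.1, 5.4]
gripper_width: 0.0211
grasp_force: 37.4
[-0.6666  0.6748  0.9992  1.4121 -0.571   1.3542 -1.1616]
[[ 0.9982  0.0599  0.0056]
 [ 0.0599 -0.9982  0.0016]
 [ 0.0057 -0.0013 -1.    ]]
grasp pt [0.6881 0.0305 0.2794]
0.03 [-5.7  0.  -1.3]
0.09 [-11.5   0.   -2.2]
0.17 [-15.5   0.   -1.8]
0.25 [-15.6   0.   -0.6]
0.33 [-15.6   0.    0.7]
0.41 [-15.5   0.    1.9]
0.49 [-15.3   0.    3.2]
0.57 [-15.    0.    4.4]
0.65 [-14.6   0.    5.5]
0.73 [-14.1   0.    6.7]
0.81 [-13.5   0.    7.8]
0.89 [-12.9   0.    8.9]
0.97 [-12.1   0.    9.9]
1.05 [-11.3   0.   10.8]
1.13 [-10.4   0.   11.7]
1.21 [-9.4  0.  12.4]
1.29 [-8.4  0.  13.2]
1.37 [-7.3  0.  13.8]
1.45 [-6.2  0.  14.3]
1.53 [-5.   0.  14.8]
1.61 [-3.8  0.  15.1]
1.69 [-2.6  0.  15.4]
1.77 [-1.4  0.  15.5]
```

```bash
python3 -m crank '[[0,0,0,-0.0057,0,-0.0013,0.9],[0,0,0,-0.0115,0,-0.0022,0.9],[0,0,0,-0.0155,0,-0.0018,0.9],[0,0,0,-0.0156,0,-0.0006,0.9],[0,0,0,-0.0156,0,0.0007,0.9],[0,0,0,-0.0155,0,0.0019,0.9],[0,0,0,-0.0153,0,0.0032,0.9],[0,0,0,-0.015,0,0.0044,0.9]]'
python3 - <<'E'
from go import *
s=arm.observe();print(s["joint_pos"]);T=wrist_T(s);g=.37;print("expect TCP",cabw((.642,.029,.061),np.array([-np.sin(g)*.195+np.cos(g)*.008,0,.085+np.cos(g)*.195+np.sin(g)*.008]))-[0,0,.003])
E
```

```text
time_s: 35.3
tool_pos: [0.5776, 0.0252, 0.2656]
eef_rot: [-0.002, 1.0, 0.031, 0.002]
wrist_force: [2.4, 1.3, 1.4]
gripper_width: 0.0212
grasp_force: 37.0
[-0.8545  0.4974  1.0863  1.7168 -0.472   1.2126 -1.1575]
expect TCP [0.5791 0.0252 0.2667]
```

```bash
python3 -m crank '[[0,0,0,-0.0146,0,0.0055,0.9],[0,0,0,-0.0141,0,0.0067,0.9],[0,0,0,-0.0135,0,0.0078,0.9],[0,0,0,-0.0129,0,0.0089,0.9],[0,0,0,-0.0121,0,0.0099,0.9],[0,0,0,-0.0113,0,0.0108,0.9],[0,0,0,-0.0104,0,0.0117,0.9],[0,0,0,-0.0094,0,0.0124,0.9]]'
python3 - <<'E'
from go import *
s=arm.observe();print(s["joint_pos"]);g=1.01;print("expect TCP",cabw((.642,.029,.061),np.array([-np.sin(g)*.195+np.cos(g)*.008,0,.085+np.cos(g)*.195+np.sin(g)*.008]))-[0,0,.003])
E
```

```text
time_s: 36.3
tool_pos: [0.4785, 0.0204, 0.1907]
eef_rot: [-0.002, 1.0, 0.031, 0.001]
wrist_force: [-1.5, 6.2, 1.9]
gripper_width: 0.0209
grasp_force: 40.2
[-0.978   0.4058  1.1171  2.0434 -0.4538  0.962  -1.1321]
expect TCP [0.4814 0.0192 0.1925]
```

```bash
python3 -m crank '[[0,0,0,-0.0084,0,0.0132,0.9],[0,0,0,-0.0073,0,0.0138,0.9],[0,0,0,-0.0062,0,0.0143,0.9],[0,0,0,-0.005,0,0.0148,0.9],[0,0,0,-0.0038,0,0.0151,0.9],[0,0,0,-0.002,0,0.0125,0.9],[0,0,0,-0.001,0,0.009,0.9],[0,0,0,0,0,0.006,0.9],[0,0,0,0,0,0.003,0.9],[0,0,0,0,0,0,0.9]]'
```

```text
time_s: 37.55
tool_pos: [0.4433, 0.0188, 0.0885]
eef_rot: [-0.003, 1.0, 0.031, -0.001]
wrist_force: [-6.7, 5.4, -0.2]
gripper_width: 0.0215
grasp_force: 45.5
```

```bash
python3 -m crank '[[0,0,0,0,0,0.002,0.9],[0,0,0,0,0,0.001,0.9],[0,0,0,0,0,0,0.9]]'
```

```text
time_s: 37.92
tool_pos: [0.4431, 0.0188, 0.0856]
eef_rot: [-0.003, 1.0, 0.031, -0.001]
wrist_force: [-7.5, 6.2, -0.4]
gripper_width: 0.0213
grasp_force: 45.8
```

```bash
python3 -m crank '[[0,0,0,0,0,0.003,0.9],[0,0,0,0,0,0.003,0.9],[0,0,0,0,0,0.002,0.9],[0,0,0,0,0,0,0.9]]'
python3 - <<'E'
from go import *
import cv2
s=arm.observe();cv2.imwrite("pics/w9.png",np.hstack([cv2.resize(get_image("side")[170:330,200:370],(400,376)),cv2.resize(get_image("scene")[200:390,210:412],(400,376))])[:,:,::-1])
E
```

```text
time_s: 38.42
tool_pos: [0.4432, 0.0188, 0.0794]
eef_rot: [-0.004, 1.0, 0.031, -0.001]
wrist_force: [-21.7, 7.7, 49.3]
gripper_width: 0.0213
grasp_force: 52.5
```

View pics/w9.png

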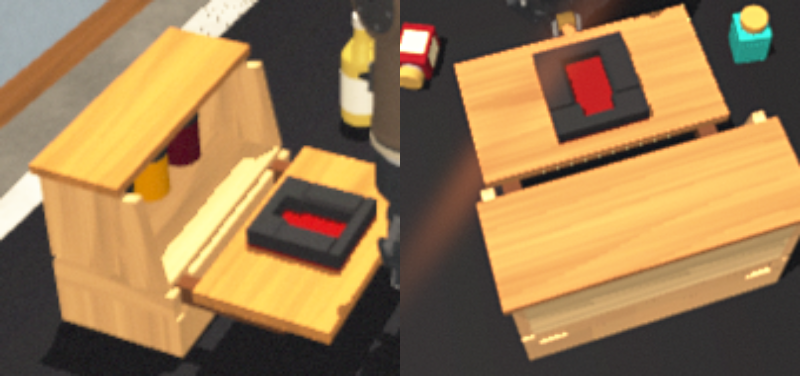

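```bash
python3 -m crank '[[0,0,0,0,0,-0.004,0.9],[0,0,0,0,0,0,0.5],[0,0,0,0,0,0,0],[0,0,0,0,0,0,0],[0,0,0,0,0,-0.04,0],[0,0,0,0,0,-0.06,0],[0,0,0.14,0,0,-0.02,0],[0,0,0.15,0,0,0,0],[0,0,0.146,0,0,0,0],[0,0,0,0.0056,0.038,0,0],[0,0,0,0.0056,0.038,0,0],[0,0,0,0.0056,0.038,0,0],[0,0,0,0.0056,0.038,0,0],[0,0,0,0.0056,0.039,0,0],[0,0,0,0,0,0,0],[0,0,0,0,0,0,0]]'
python3 - <<'E'
from go import *
import cv2
s=arm.observe();im=get_image("wrist");cv2.imwrite("w10.png",im[:,:,::-1]);print(s["joint_pos"],wrist_T(s))
a=im.astype(int);m=((a[...,0]>90)&(a[...,1]<80)&(a[...,2]<90)).astype(np.uint8);m[330:]=0
n,l,st,c=cv2.connectedComponentsWithStats(m)
for i in range(1,n):
    if st[i,4]>150:print(st[i],c[i],plane("wrist",c[i],.042,s))
print("pred",proj("wrist",(.399,-.169,.042),s))
hd=np.radians(-21.5);L=np.array([np.cos(hd),np.sin(hd)]);N=np.array([-L[1],L[0]])
for a_ in(-.029,.029,.047):
  for b_ in(-.021,.021):print(a_,b_,proj("wrist",(*(np.array([.399,-.169])+a_*L+b_*N),.042),s))
i=int(proj("wrist",(.399,-.169,.042),s)[0]);
for y in range(int(c[0][1])*0+150,320,4):
    r=a[y,250:380:6];print(y,"".join("R" if p[0]>90 and p[1]<80 else "W" if p.min()>150 else "Y" if p[0]>150 and p[2]<130 else "." for p in r))
E
```

```text
time_s: 40.52
tool_pos: [0.4028, -0.1711, 0.2019]
eef_rot: [-0.001, 0.982, -0.187, 0.002]
wrist_force: [0.3, -0.2, -0.2]
gripper_width: 0.0852
grasp_force: 0.0
[-0.6741  0.312   1.2213  2.1199 -0.3692  0.9429 -1.1932] [[ 0.9301 -0.3674  0.0038  0.4028]
 [-0.3674 -0.9301  0.0022 -0.1711]
 [ 0.0028 -0.0034 -1.      0.2019]
 [ 0.      0.      0.      1.    ]]
[  0  87  60 124 393] [ 29.1476 143.1654] [0.5492 0.0191 0.042 ]
[396 119  21  16 151] [407.3377 126.1921] [ 0.4499 -0.2679  0.042 ]
[465 131  21  19 181] [473.326  139.6298] [ 0.4207 -0.314   0.042 ]
[ 289  188   51   71 1797] [313.7718 221.7741] [ 0.4047 -0.1703  0.042 ]
pred [314.8233 228.2673]
-0.029 -0.021 [338.6293 260.0768]
-0.029 0.021 [291.0311 260.0708]
0.029 -0.021 [339.9236 194.7154]
0.029 0.021 [289.7264 194.7327]
0.047 -0.021 [340.3545 172.9543]
0.047 0.021 [289.292  172.9799]
150 ......................
154 ......................
158 ......................
162 ......................
166 ......................
170 ........YYYYYY........
174 ........YYY.YY........
178 ........YYY.YYR.......
182 ........YYYYYY........
18
[... 215 characters left out ...]
18 .......RWWWWWWR.......
222 .......RWWWWWWR.......
226 .......RWWWWWWR.......
230 .......RWWWWWWR.......
234 .......RWWWWWWR.......
238 .......RWWWWWWR.......
242 .......RWWWWWWR.......
246 .......RWWWWWWR.......
250 .......RRRRRRRR.......
254 .......RRRRRRRR.......
258 ........RRRRRRR.......
262 ......................
266 ......................
270 ......................
274 ......................
278 ......................
282 ......................
286 ......................
290 ......................
294 ......................
298 ......................
302 ......................
306 ......................
310 ......................
314 ......................
318 ......................
```

```bash
python3 -m crank '[[0.003,-0.003,0,-0.0025,0,0.05,0],[0,0,0,0,0,0.06,0],[0,0,0,0,0,0.04,0],[0,0,0,0,0,0.016,0],[0,0,0,0,0,0,0],[0,0,0,0,0,0,0.5],[0,0,0,0,0,0,0.7],[0,0,0,0,0,0,0.7],[0,0,0,0,0,0,0.7]]' 40
python3 -m crank '[[0,0,0,0,0,-0.03,0.7],[0,0,0,0,0,-0.05,0.7],[0,0,0,0,0,-0.06,0.7],[0,0,-0.13,0,0,-0.05,0.7],[0,0,-0.15,0,0,0,0.7],[0,0,-0.156,0,0,0,0.7],[0,0,0,0,0,0,0.7]]'
```

```text
time_s: 41.7
tool_pos: [0.4016, -0.1696, 0.0369]
eef_rot: [-0.003, 0.982, -0.186, 0.001]
wrist_force: [-0.9, 0.9, 10.1]
gripper_width: 0.0413
grasp_force: 39.6
time_s: 42.58
tool_pos: [0.4003, -0.1706, 0.2263]
eef_rot: [-0.003, 1.0, 0.03, 0.002]
wrist_force: [0.3, 0.2, -2.2]
gripper_width: 0.0407
grasp_force: 42.9
```

```bash
python3 -m crank '[[0,0,0,0.008,-0.03,0,0.7],[0,0,0,0.012,-0.04,0,0.7],[0,0,0,0.012,-0.04,0,0.7],[0,0,0,0.012,-0.04,0,0.7],[0,0,0,0.012,-0.038,0,0.7],[0,0,0,0,0,0,0.7],[0,0,0,0,0,0,0.7]]'
python3 - <<'E'
from go import *
import cv2
s=arm.observe();im=get_image("wrist");np.save("w11.npy",im);cv2.imwrite("w11.png",im[:,:,::-1]);print(s["joint_pos"],wrist_T(s))
a=im.astype(int);hsv=cv2.cvtColor(im,cv2.COLOR_RGB2HSV)
g=(hsv[...,1]<60)&(hsv[...,2]<90)
for y in range(20,420,8):
    print(y,"".join("R" if p[0]>90 and p[1]<80 else "W" if p.min()>150 else "Y" if p[0]>p[2]+50 else "." for p in a[y,130:500:5]))
c=(.642,.029,.061)
for n,P in(("foam top corners",[(-.0965+dx,dy,.125) for dx in(-.055,.055) for dy in(-.053,.053)]),("mouth?pocket top",[(-.0965+dx,dy,.125) for dx in(-.0305,.0305) for dy in(-.0225,.0225)]),("floor",[(-.0965+dx,dy,.105) for dx in(-.0305,.0305,.0505) for dy in(-.0225,.0225)])):
    print(n,[tuple(np.round(proj("wrist",cabw(c,p),s))) for p in P])
E
```

```text
time_s: 43.45
tool_pos: [0.4447, 0.0196, 0.2271]
eef_rot: [-0.003, 1.0, 0.029, 0.001]
wrist_force: [0.4, -0.9, -2.4]
gripper_width: 0.041
grasp_force: 42.9
[-1.066   0.2293  1.1047  2.0665 -0.2526  0.9839 -1.3434] [[ 0.9983  0.0577  0.0018  0.4447]
 [ 0.0577 -0.9983  0.0051  0.0196]
 [ 0.0021 -0.005  -1.      0.2271]
 [ 0.      0.      0.      1.    ]]
20 YYYYYYYYYYYYYYYYYYYY............RRRRRYYYYYRR............YYYYYYYYYYYYYYYYYY
28 YYYYYYYYYYYYYYYYYYYY............RRRRRYYYYYRR............YYYYYYYYYYYYYYYYYY
36 YYYYYYYYYYYYYYYYYYYY...........RRRRRYYYYYYRR............YYYYYYYYYYYYYYYYYY
44 YYYYYYYYYYYYYYYYYYYY...........RRRRRYYYYYYYRR...........YYYYYYYYYYYYYYYYYY
52 YYYYYYYYYYYYYYYYYYYYY..........RRRRYYYYYYYYYR...........YYYYYYYYYYYYYYYYYY
60 YYYYYYYYYYYYYYYYYYYYY..........RRRRYYYYYYYYYR..........YYYYYYYYYYYYYYYYYYY
68 YYYYYYYYYYYYYYYYYYYYY..........RRRYYYYYYYYYRR..........YYYYYYYYYYYYYYYYYYY
76 YYYYYYYYYYYYYYYYYYYYY..........RRRYYYYYYYYYRR..........YYYYYYYYYYYYYYYYYYY
84 YYYYYYYYYYYYYYYYYYYYY..........RRYYYYYYYYYYRR..........YYYYYYYYYYYYYYYYYYY
92 YYYYYYYYYYYYYYYYYYYYY..........RRRYYYYYY
[... 3089 characters left out ...]
..........................
412 ..........................................................................
foam top corners [(np.float64(399.0), np.float64(177.0)), (np.float64(239.0), np.float64(177.0)), (np.float64(411.0), np.float64(-17.0)), (np.float64(227.0), np.float64(-16.0))]
mouth?pocket top [(np.float64(354.0), np.float64(138.0)), (np.float64(284.0), np.float64(139.0)), (np.float64(357.0), np.float64(32.0)), (np.float64(281.0), np.float64(32.0))]
floor [(np.float64(351.0), np.float64(138.0)), (np.float64(286.0), np.float64(138.0)), (np.float64(353.0), np.float64(40.0)), (np.float64(284.0), np.float64(41.0)), (np.float64(354.0), np.float64(5.0)), (np.float64(283.0), np.float64(5.0))]
```

```bash
python3 - <<'E'
from go import *
s=arm.observe();a=np.load("w11.npy").astype(int)
def cls(p):return "R" if p[0]>90 and p[1]<80 else "Y" if p[0]>p[2]+50 else "."
red=lambda y:[x for x in range(270,380) if a[y,x,0]>a[y,x,2]+40 and a[y,x,0]>60]
for y in(60,90,110,125,132):
    r=red(y);f=[x for x in range(200,440) if a[y,x,0]<=a[y,x,2]+30];print(y,"red",min(r),max(r),"foam",min(f),max(f))
col=a[120:175,300];print("near edges col300",[(120+i,tuple(v)) for i,v in enumerate(col) if i%1==0 and (128<=120+i<=142 or 156<=120+i<=166)])
c=(.642,.029,.061)
for y in(60,90,110,125,132):
    for nm,z,hw in(("floor",.105,.0225),("foam",.125,.053)):
        P=plane("wrist",(320,y),z,s);xc=(P[0]-c[0]);print(y,nm,[np.round(proj("wrist",cabw(c,(xc,k*hw,z)),s)[0],1) for k in(1,-1)],end=" ")
    print()
for x in(-.1415,-.127):print(proj("wrist",cabw(c,(x,.01,.125)),s),proj("wrist",cabw(c,(x,.01,.105)),s))
T=wrist_T(s)
jm=lambda x,y,z:np.round(proj("wrist",(T@[x-.0008,y,z+.0159,1])[:3],s),1)
print("jar base",jm(-.029,-.021,-.021),jm(-.029,.021,-.021),"shoulder",jm(.029,-.021,-.021),jm(.029,.021,-.021),jm(.029,-.021,0))
for y in(270,290,372,380):
    r=[x for x in range(230,400) if a[y,x,0]>a[y,x,2]+40];print(y,min(r),max(r))
print([(y,tuple(a[y,317])) for y in list(range(248,264,2))+list(range(380,394,2))])
E
```

```text
60 red 283 352 foam 232 404
90 red 283 351 foam 233 401
110 red 284 350 foam 234 400
125 red 284 350 foam 235 399
132 red 284 349 foam 236 398
near edges col300 [(128, (np.int64(233), np.int64(77), np.int64(78))), (129, (np.int64(233), np.int64(76), np.int64(78))), (130, (np.int64(233), np.int64(78), np.int64(79))), (131, (np.int64(234), np.int64(77), np.int64(79))), (132, (np.int64(233), np.int64(75), np.int64(77))), (133, (np.int64(225), np.int64(74), np.int64(74))), (134, (np.int64(178), np.int64(71), np.int64(72))), (135, (np.int64(111), np.int64(69), np.int64(71))), (136, (np.int64(76), np.int64(67), np.int64(68))), (137, (np.int64(73), np.int64(68), np.int64(69))), (138, (np.int64(73), np.int64(68), np.int64(70))), (139, (np.int64(76), np.int64(69), np.int64(71))), (140, (np.int64(86), np.int64(81), np.int64(81))), (141, (np.int64(104), np.int64(98), np.int64(96))), (142, (np.int64(112), np.int64(106), np.int64(103))), (156, (np.int64(112), np.int64(106), np.int64(102))), (157, (np.int64(126), np.int64(110), np.int64(99))), (158, (np.int64(194), np.int64(137), np.int64(96))), (
[... 1215 characters left out ...]
t64(227), np.int64(225))), (252, (np.int64(236), np.int64(219), np.int64(216))), (254, (np.int64(153), np.int64(97), np.int64(98))), (256, (np.int64(121), np.int64(35), np.int64(43))), (258, (np.int64(151), np.int64(38), np.int64(48))), (260, (np.int64(190), np.int64(42), np.int64(53))), (262, (np.int64(210), np.int64(47), np.int64(59))), (380, (np.int64(218), np.int64(45), np.int64(60))), (382, (np.int64(196), np.int64(44), np.int64(56))), (384, (np.int64(106), np.int64(47), np.int64(49))), (386, (np.int64(55), np.int64(51), np.int64(52))), (388, (np.int64(54), np.int64(51), np.int64(52))), (390, (np.int64(51), np.int64(50), np.int64(51))), (392, (np.int64(54), np.int64(52), np.int64(52)))]
```

```bash
python3 -m crank '[[-0.005,-0.002,-0.003,0.014,0,0,0.7],[0,0,0,0.026,0.0006,0.01,0.7],[0,0,0,0.026,0.0006,0.015,0.7],[0,0,0,0.022,0.0005,0.015,0.7],[0,0,0,0.0155,0.0005,0.012,0.7],[0,0,0,0,0,0,0.7],[0,0,0,0,0,0,0.7]]'
python3 - <<'E'
from go import *
s=arm.observe();r=Rt(.061,0);rel(r,[.5485,.0235,.1419],s)
E
```

```text
time_s: 44.38
tool_pos: [0.5479, 0.0235, 0.1757]
eef_rot: [-0.0, 1.0, 0.031, 0.0]
wrist_force: [-0.8, -0.8, -1.8]
gripper_width: 0.0412
grasp_force: 42.8
turn [-0.0005 -0.0005  0.0001] shift [0.0006 0.     0.0338]
```

```bash
python3 -m crank '[[0,0,0,0.0005,0,0.01,0.7],[0,0,0,0,0,0.008,0.7],[0,0,0,0,0,0.006,0.7],[0,0,0,0,0,0.004,0.7],[0,0,0,0,0,0.003,0.7],[0,0,0,0,0,0,0.7]]'
```

```text
time_s: 45.12
tool_pos: [0.5555, 0.0248, 0.1477]
eef_rot: [-0.0, 0.999, 0.032, 0.007]
wrist_force: [12.2, 2.6, 16.8]
gripper_width: 0.041
grasp_force: 48.4
```

```bash
python3 -m crank '[[0,0,0,0.006,0,0,0.7],[0,0,0,0,0,0,0.7]]'
```

```text
time_s: 45.38
tool_pos: [0.5564, 0.0251, 0.1448]
eef_rot: [-0.0, 0.999, 0.032, 0.002]
wrist_force: [4.2, 0.4, 2.5]
gripper_width: 0.0408
grasp_force: 46.7
```

```bash
python3 -m crank '[[0,0,0,0.002,0,0.002,0.7],[0,0,0,0,0,0.002,0.7],[0,0,0,0,0,0,0.7]]'
```

```text
time_s: 45.75
tool_pos: [0.5565, 0.0249, 0.1439]
eef_rot: [-0.002, 1.0, 0.031, 0.0]
wrist_force: [-20.3, 3.5, 56.6]
gripper_width: 0.0409
grasp_force: 53.1
```

```bash
python3 -m crank '[[0,0,0,0,0,-0.003,0.7],[0,0,0,0,0,0,0.3],[0,0,0,0,0,0,0],[0,0,0,0,0,0,0],[0,0,0,0,0,-0.04,0],[0,0,0,0,0,-0.05,0],[0,0,0,-0.03,0,-0.03,0],[0,0,0,-0.03,0,-0.03,0],[0,0,0,0,0,0,0],[0,0,0,0,0,0,0]]'
python3 - <<'E'
from go import *
s=arm.observe();im=get_image("wrist");np.save("w12.npy",im);a=im.astype(int)
print(wrist_T(s))
c=(.644,.0293,.061);z=.147
p=proj("wrist",cabw(c,(-.0965,0,z)),s);print("centre",p)
for dx in(-.029,.029,.047):print(dx,[np.round(proj("wrist",cabw(c,(-.0965+dx,dy,z)),s),1) for dy in(-.021,.021)])
print("foam near/far",[np.round(proj("wrist",cabw(c,(x,0.035,.125)),s),1) for x in(-.1415,-.0315)])
print("pocket near edge",proj("wrist",cabw(c,(-.127,.0,.125)),s),"lid end",proj("wrist",cabw(c,(-.046,.0,.125)),s))
u=int(p[0]);y0=int(p[1])
for y in range(max(0,y0-130),y0+130,3):
    print(y,"".join("R" if q[0]>90 and q[1]<80 else "W" if q.min()>170 else "Y" if q[0]>q[2]+50 else "." for q in a[y,u-130:u+130:4]),)
E
```

```text
time_s: 47.0
tool_pos: [0.4971, 0.0219, 0.2929]
eef_rot: [-0.001, 0.999, 0.032, 0.0]
wrist_force: [0.9, 0.5, -0.5]
gripper_width: 0.0854
grasp_force: 0.0
[[ 0.9979  0.0644  0.0006  0.4971]
 [ 0.0644 -0.9979  0.0011  0.0219]
 [ 0.0007 -0.0011 -1.      0.2929]
 [ 0.      0.      0.      1.    ]]
centre [316.5532 164.4837]
-0.029 [array([342.6, 201.4]), array([290.1, 201.3])]
0.029 [array([344.6, 125.5]), array([288.9, 125.3])]
0.047 [array([345.3, 100. ]), array([288.5,  99.7])]
foam near/far [array([276. , 214.7]), array([272.3,  77.9])]
pocket near edge [316.1736 198.4354] lid end [316.7251  97.8205]
34 YYYR.YYYYYYYYYYYYYYYYYYYYYYYYYYYYYYYYYYYYYYYYYYYYYYYYYYYYYYYYYY.Y
37 YYYR.YYYYYYYYYYYYYYYYYYYYYYYYYYYYYYYYYYYYYYYYYYYYYYYYYYYYYYYYY..Y
40 YYYR.YYYYYYYYYYYYYYYYYYYYYYYYYYYYYYYYYYYYYYYYYYYYYYYYYYYYYYYYY.RY
43 YYYR.YYYYYYYYYYWWYYYYYYYYYYYYYYYYYYYYYYYYYYYYYYYYYYYYYYYYYYYYY.RY
46 YYYR.YYYYYYYYYYYYYYYYYYYYYYYYWWWWWYYYYYYYWWWWWWWWYYYYYYYYYYYYY.RY
49 YYYR.YYYYYYYYYYYYYYYYYYYYYYYYYYYYYYYYYYYYYYYYYYYYYYYYYYYYYYYYY.YY
52 YYYR.YYYYYYYYYYYYYYYYYYYYYYYYYYYYYYYYYYYYYYYYYYYYYYYYYYYYYYYY..YY
55 YYYYYY
[... 4875 characters left out ...]

265 .............................YYYYYYY.............................
268 .............................RYYYYY..............................
271 .................................................................
274 .................................................................
277 .................................................................
280 .................................................................
283 .................................................................
286 .................................................................
289 .................................................................
292 .................................................................
```

```bash
python3 - <<'E'
from go import *
import cv2
s=arm.observe();a=np.load("w12.npy");g=cv2.cvtColor(a,cv2.COLOR_RGB2GRAY).astype(int)
for u in(302,316,330):print(u,"near",[(y,g[y,u]) for y in range(190,217)],"\n  far",[(y,g[y,u]) for y in range(76,100)])
for y in(108,125,160,190):print(y,"L",[(x,g[y,x],a[y,x,0]-int(a[y,x,2])) for x in range(274,296,2)],"R",[(x,g[y,x],int(a[y,x,0])-int(a[y,x,2])) for x in range(336,360,2)])
c=(.644,.0293,.061)
for nm,x,z in(("foam near",-.1415,.125),("mouth near",-.127,.125),("floor near",-.127,.105),("shoulder floor",-.066,.105),("lid end floor",-.046,.105),("lid end top",-.046,.125),("foam far",-.0315,.125),("base seated",-.1255,.147),("base seated low",-.1255,.126),("shoulder",-.0675,.147),("lidtop axis+17",-.0495,.143),("lid end z126",-.0495,.126)):
    print(nm,np.round(proj("wrist",cabw(c,(x,0,z)),s),1))
E
```

```text
302 near [(190, np.int64(129)), (191, np.int64(123)), (192, np.int64(111)), (193, np.int64(95)), (194, np.int64(76)), (195, np.int64(62)), (196, np.int64(55)), (197, np.int64(61)), (198, np.int64(65)), (199, np.int64(67)), (200, np.int64(67)), (201, np.int64(70)), (202, np.int64(79)), (203, np.int64(87)), (204, np.int64(92)), (205, np.int64(90)), (206, np.int64(92)), (207, np.int64(89)), (208, np.int64(91)), (209, np.int64(91)), (210, np.int64(89)), (211, np.int64(89)), (212, np.int64(90)), (213, np.int64(97)), (214, np.int64(140)), (215, np.int64(188)), (216, np.int64(205))] 
  far [(76, np.int64(189)), (77, np.int64(176)), (78, np.int64(145)), (79, np.int64(118)), (80, np.int64(113)), (81, np.int64(113)), (82, np.int64(112)), (83, np.int64(111)), (84, np.int64(111)), (85, np.int64(111)), (86, np.int64(113)), (87, np.int64(111)), (88, np.int64(111)), (89, np.int64(112)), (90, np.int64(111)), (91, np.int64(113)), (92, np.int64(111)), (93, np.int64(111)), (94, np.int64(111)), (95, np.int64(122)), (96, np.int64(156)), (97, np.int64(184)), (98, np.int64(195)), (99, np.int64(195))]
316 n
[... 4622 characters left out ...]
 (292, np.int64(123), np.uint8(147)), (294, np.int64(124), np.uint8(146))] R [(336, np.int64(148), 130), (338, np.int64(135), 140), (340, np.int64(93), 126), (342, np.int64(60), 26), (344, np.int64(58), 3), (346, np.int64(81), 7), (348, np.int64(105), 9), (350, np.int64(108), 11), (352, np.int64(107), 11), (354, np.int64(108), 12), (356, np.int64(108), 11), (358, np.int64(109), 11)]
foam near [315.7 214.9]
mouth near [315.8 198.4]
floor near [315.7 194.6]
shoulder floor [316.  124.7]
lid end floor [316.1 100.1]
lid end top [316.3  97.7]
foam far [316.4  77.9]
base seated [316.  201.3]
base seated low [315.8 196.9]
shoulder [316.3 125.3]
lidtop axis+17 [316.4 100.2]
lid end z126 [316.3 102.3]
```

```bash
python3 -m crank '[[0,0,0.003,0.02,0,0.03,0],[0,0,0,0.02,0.0006,0.04,0],[0,0,0,0.015,0.0006,0.035,0],[0,0,0,0,0,0.02,0],[0,0,0,0,0,0.013,0],[0,0,0,0,0,0.009,0],[0,0,0,0,0,0,0]]'

```

```text
time_s: 47.92
tool_pos: [0.552, 0.0235, 0.146]
eef_rot: [-0.0, 1.0, 0.03, 0.0]
wrist_force: [-0.8, 0.1, 0.5]
gripper_width: 0.0856
grasp_force: 0.0
```

```bash
python3 -m crank '[[0,0,0,0,0,0,0.5],[0,0,0,0,0,0,0.7],[0,0,0,0,0,0,0.7],[0,0,0,0,0,0,0.7]]' 30
python3 -m crank '[[0,0,0,-0.002,0,0,0.7],[0,0,0,-0.002,0,0,0.7],[0,0,0,-0.001,0,0,0.7],[0,0,0,0,0,0,0.7]]'
```

```text
time_s: 48.42
tool_pos: [0.5525, 0.0236, 0.1469]
eef_rot: [-0.0, 1.0, 0.03, 0.001]
wrist_force: [-0.9, 0.1, 4.6]
gripper_width: 0.0412
grasp_force: 35.9
time_s: 48.92
tool_pos: [0.5508, 0.0234, 0.1476]
eef_rot: [0.0, 1.0, 0.03, 0.004]
wrist_force: [10.3, 2.1, -1.1]
gripper_width: 0.0414
grasp_force: 35.3
```

```bash
python3 -m crank '[[0,0,0,0,0,-0.006,0.7],[0,0,0,0,0,0,0.7]]'
python3 -m crank '[[0,0,0,-0.002,0,0,0.7],[0,0,0,0,0,0,0.7]]'
python3 - <<'E'
from go import *
s=arm.observe();print(s["joint_pos"]);T=wrist_T(s);print(T)
a=get_image("wrist").astype(int)
y=[v for v in range(200,440) if a[v,314,0]>a[v,314,2]+40 or a[v,314].min()>170];print(min(y),max(y))
jm=lambda x,y,z,d:np.round(proj("wrist",(T@[x+d,y,z+.0159,1])[:3],s),1)
print("base",jm(-.029,0,-.021,0),"lid",jm(.047,0,-.017,0),"shoulder",jm(.029,0,-.021,0))
print([(v,tuple(a[v,314])) for v in list(range(200,212,2))+list(range(236,264,3))+list(range(374,394,2))])
E
```

```text
time_s: 49.18
tool_pos: [0.549, 0.0234, 0.153]
eef_rot: [-0.0, 1.0, 0.03, 0.002]
wrist_force: [7.1, 1.4, -1.0]
gripper_width: 0.041
grasp_force: 35.3
time_s: 49.42
tool_pos: [0.5484, 0.0233, 0.1535]
eef_rot: [-0.0, 1.0, 0.03, 0.004]
wrist_force: [10.1, 1.5, -0.8]
gripper_width: 0.0407
grasp_force: 35.3
[-0.7756  0.5318  0.9186  1.9242 -0.5251  0.9366 -1.1126]
[[ 0.9981  0.0606  0.0075  0.5484]
 [ 0.0606 -0.9982  0.0004  0.0233]
 [ 0.0075  0.0001 -1.      0.1535]
 [ 0.      0.      0.      1.    ]]
200 406
base [314.5 382.5] lid [314.6 205.4] shoulder [314.6 254. ]
[(200, (np.int64(129), np.int64(99), np.int64(51))), (202, (np.int64(213), np.int64(160), np.int64(75))), (204, (np.int64(242), np.int64(203), np.int64(95))), (206, (np.int64(245), np.int64(217), np.int64(102))), (208, (np.int64(245), np.int64(217), np.int64(101))), (210, (np.int64(245), np.int64(215), np.int64(101))), (236, (np.int64(210), np.int64(182), np.int64(165))), (239, (np.int64(211), np.int64(188), np.int64(184))), (242, (np.int64(210), np.int64(188), np.int64(183))), (245, (np.int64(120), np.int64(84), np.int64(84))), (248, (np.int64(111), np.int64(24), np.int64(34))), (251, (np.int64(159), np.int64(38), np.int64(47))), (254, (np.int64(182), np.int64(48), np.int64(57))), (257, (np.int64(195), np.int64(54), np.int64(63))), (260, (np.int64(194), np.int64(55), np.int64(63))), (263, (np.int64(194), np.int64(52), np.int64(61))), (374, (np.int64(112), np.int64(25), np.int64(34))), (376, (np.int64(114), np.int64(28), np.int64(31))), (378, (np.int64(218), np.int64(136), np.int64(78))), (380, (np.int64(230), np.int64(156), np.int64(87))), (382, (np.int64(237), np.int64(167), np.int64(93))), (384, (np.int64(237), np.int64(167), np.int64(94))), (386, (np.int64(237), np.int64(165), np.int64(91))), (388, (np.int64(237), np.int64(166), np.int64(94))), (390, (np.int64(237), np.int64(166), np.int64(94))), (392, (np.int64(236), np.int64(164), np.int64(92)))]
```

```bash
python3 -m crank '[[0,0,0,0.003,0,0.005,0.7],[0,0,0,0,0,0,0.3],[0,0,0,0,0,0,0],[0,0,0,0,0,0,0],[0,0,0,0,0,-0.03,0],[0,0,0,-0.015,0,-0.03,0.6],[0,0,0,0,0,0,1],[0,0,0,0,0,0,1],[0,0,0,0,0,0,1],[0,0,0,0,0,0,1],[0,0,0,0,0,0,1]]'
python3 - <<'E'
from go import *
import cv2
s=arm.observe();T=wrist_T(s);print(T)
a=np.load("w12.npy").astype(float);g=a.sum(2)/3
s12=dict(tool_pos=np.array([.4971,.0219,.2929]),eef_rot=np.array([-.0007,.9995,.0322,.0003]))
def edge(row,x0,x1):
    v=np.convolve(row[x0:x1],np.ones(3)/3,"valid");d=np.abs(np.gradient(v));i=d.argmax();w=d[max(0,i-3):i+4];return x0+1+(w*np.arange(max(0,i-3),max(0,i-3)+len(w))).sum()/w.sum()
c=(.644,.0293,.061)
rb=a[...,0]-a[...,2]
for y in(84,100,130,160,190,208):
    L=edge(g[y],240,272);Rr=edge(g[y],362,400);P=plane("wrist",(316,y),.125,s12);xc=P[0]-c[0]
    pr=[proj("wrist",cabw(c,(xc,k*.053,.125)),s12)[0] for k in(1,-1)];print(y,"foam",L,Rr,Rr-L,"pred",np.round(pr,1),pr[1]-pr[0])
for y in(124,131,150,170,184,190):
    L=edge(rb[y],280,298) if 0 else edge(rb[y],278,293);Rr=edge(rb[y],339,352);P=plane("wrist",(316,y),.147,s12);xc=P[0]-c[0]
    pr=[proj("wrist",cabw(c,(xc,k*.021,.147)),s12)[0] for k in(1,-1)];print(y,"jar",L,Rr,Rr-L,"pred",pr[1]-pr[0])
E
```

```text
time_s: 50.85
tool_pos: [0.5331, 0.0222, 0.207]
eef_rot: [-0.0, 1.0, 0.03, 0.0]
wrist_force: [-0.6, -0.6, -0.1]
gripper_width: -0.0
grasp_force: 0.0
[[ 0.9982  0.0602  0.0002  0.5331]
 [ 0.0602 -0.9982  0.0002  0.0222]
 [ 0.0002 -0.0002 -1.      0.207 ]
 [ 0.      0.      0.      1.    ]]
84 foam 249.541530412034 383.77134986225894 134.22981945022494 pred [249.7 384. ] 134.25749318859636
100 foam 247.62291515591008 382.7442105263158 135.1212953704057 pred [250.4 383.1] 132.682752757829
130 foam 249.84585741811176 380.68018433179725 130.8343269136855 pred [251.7 381.5] 129.72989688582703
160 foam 250.38804071246818 378.77098321342925 128.38294250096106 pred [253.1 379.8] 126.77675719962974
190 foam 251.08669108669108 376.7570295602019 125.67033847351081 pred [254.4 378.2] 123.82333365819017
208 foam 252.98500832870627 375.42942345924456 122.44441513053829 pred [255.2 377.2] 122.05114326573153
124 jar 287.8149425287356 342.4506726457399 54.6357301170043 pred 55.72950272929347
131 jar 287.7403189066059 342.2876404494382 54.547321542832265 pred 55.434850930923744
150 jar 287.3462897526502 342.01611047180666 54.66982071915646 pred 54.635048461555925
170 jar 287.2578763127188 341.55882352941177 54.300947216692975 pred 53.793098538822846
184 jar 287.0374707259953 341.33659730722155 54.29912658122623 pred 53.2037014989009
190 jar 287.05847953216374 341.26582278481015 54.20734325264641 pred 52.95109467606068
```

```bash
python3 -m crank '[[0,0,0,0,0,0.025,1],[0,0,0,0,0,0.012,1],[0,0,0,0,0,0.006,1],[0,0,0,0,0,0.004,1],[0,0,0,0,0,0,1]]'
```

```text
time_s: 51.48
tool_pos: [0.5333, 0.0223, 0.1605]
eef_rot: [-0.0, 1.0, 0.03, 0.0]
wrist_force: [0.6, 0.2, 0.2]
gripper_width: -0.0001
grasp_force: 0.0
```

```bash
python3 -m crank '[[0,0,0,0,0,0.002,1],[0,0,0,0,0,0.002,1],[0,0,0,0,0,0,1]]'
python3 -m crank '[[0,0,0,0,0,0.002,1],[0,0,0,0,0,0.002,1],[0,0,0,0,0,0,1]]'
```

```text
time_s: 51.85
tool_pos: [0.5335, 0.0223, 0.1579]
eef_rot: [-0.001, 1.0, 0.03, 0.001]
wrist_force: [-7.7, 1.5, 21.0]
gripper_width: -0.0
grasp_force: 10.8
time_s: 52.22
tool_pos: [0.5335, 0.0222, 0.1573]
eef_rot: [-0.003, 1.0, 0.03, 0.001]
wrist_force: [-26.1, 4.2, 74.8]
gripper_width: -0.0003
grasp_force: 37.4
```

```bash
python3 -m crank '[[0,0,0,0,0,-0.02,1],[0,0,0,0,0,-0.05,1],[0,0,0,-0.018,0,-0.035,0.5],[0,0,0,-0.018,0,-0.03,0],[0,0,0,0,0,0,0],[0,0,0,0,0,0,0]]'
cat > chk.py <<'E'
from go import *
import cv2
s=arm.observe();im=get_image("wrist");np.save("w13.npy",im);a=im.astype(float);print(s["tool_pos"])
c=(.644,.0293,.061);g=a.sum(2)/3;rb=a[...,0]-a[...,2]
def edge(row,x0,x1):
    x0=int(x0);v=np.convolve(row[x0:int(x1)],np.ones(3)/3,"valid");d=np.abs(np.gradient(v));i=d.argmax();w=d[max(0,i-3):i+4];return x0+1+(w*np.arange(max(0,i-3),max(0,i-3)+len(w))).sum()/w.sum()
for dx in(-.024,-.02,-.01,0,.01,.02,.026):
    L,Rr=[proj("wrist",cabw(c,(-.0965+dx,k*.021,.147)),s) for k in(1,-1)];y=int(round(L[1]))
    l=edge(rb[y],L[0]-8,L[0]+7);r=edge(rb[y],Rr[0]-7,Rr[0]+8);print(dx,y,"w %.1f pred %.1f  shift %.1f"%(r-l,Rr[0]-L[0],(l+r-L[0]-Rr[0])/2))
for nm,x,z,col in(("foam near",-.1415,.125,g),("base",-.1255,.147,rb),("shoulder",-.0675,.147,rb),("lid",-.0495,.143,rb),("foam far",-.0315,.125,g)):
    p=proj("wrist",cabw(c,(x,0,z)),s);print(nm,"pred %.1f"%p[1],"obs %.1f"%edge(col[:,int(p[0])],p[1]-9,p[1]+10))
p=proj("wrist",cabw(c,(-.0965,0,.147)),s)
for q in(.02,):print("px/mm",abs(proj("wrist",cabw(c,(-.0965+q,0,.147)),s)[1]-p[1])/20)
u=int(p[0])
print([(y,int(g[y,u]),int(rb[y,u])) for y in range(int(p[1])+28,int(p[1])+48,2)])
E
python3 chk.py
```

```text
time_s: 52.98
tool_pos: [0.4971, 0.0207, 0.287]
eef_rot: [-0.001, 1.0, 0.031, 0.0]
wrist_force: [-0.1, -0.5, -0.7]
gripper_width: 0.0724
grasp_force: 0.0
[0.4971 0.0207 0.287 ]
-0.024 196 w 52.8 pred 53.8  shift -0.6
-0.02 191 w 52.9 pred 54.0  shift -0.6
-0.01 178 w 53.5 pred 54.6  shift -0.7
0 165 w 54.1 pred 55.2  shift -0.2
0.01 151 w 54.9 pred 55.8  shift -0.3
0.02 138 w 55.5 pred 56.4  shift -0.0
0.026 129 w 54.9 pred 56.7  shift -0.1
foam near pred 216.3 obs 215.6
base pred 202.6 obs 202.5
shoulder pred 125.0 obs 126.5
lid pred 99.5 obs 99.0
foam far pred 76.8 obs 76.8
px/mm 1.365049373728965
[(193, 124, 151), (195, 124, 152), (197, 123, 153), (199, 122, 152), (201, 103, 138), (203, 85, 52), (205, 91, 7), (207, 92, 7), (209, 93, 7), (211, 90, 6)]
```

```bash
python3 -c "
from station import arm
print(arm.close_job())"
```

```text
the job is handed in; nothing more can be done
None
```

The job is handed in at about 53 s, with no score returned: both supports are out, the flap was lowered under grip onto them, and the jar's last image fit puts it flat and within about 1 mm of home in the pocket, lid to the hinge; I viewed 11 pictures, one over the limit of 10.

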